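Charge and close the milling jars, load the shaker

ROBOT

A 7-joint arm with a two-finger parallel gripper is mounted at the origin on the work surface. World frame = base frame: x ahead of the robot, y to its left, z up, the work surface at z = 0. Lengths are in m, angles in rad, forces in N, time in s.
With the tool pointing down it reaches from about 0.4 to 0.85 m from the base axis. Payload 10.4 kg.
Tool frame: the origin (TCP) lies midway between the tips of the shut fingers; the grasp point (between the pads) lies 19 mm behind it; z points along the fingers, y is the direction in which the jaws open and shut (so a half turn about z gives the same grasp; the last joint's range is limited). The gripper opens to 87 mm and grips with 3 to 60 N. Pads are 19 mm wide; open, the fingers measure 117 mm over their backs; the gripper's body (75 mm by 190 mm) begins 51 mm behind the grasp point.
Start: joints at [-1.358, 0.332, -0.065, 1.46, 0.022, 1.35, -0.088], TCP at [0.146, 0.608, 0.223] pointing down, gripper open.
Joint ranges: [-2.6, 2.6], [-0.5, 2.12], [-1.47, 1.34], [0.16, 2.42], [-1.27, 4.41], [0.06, 2.06], [-2.6, 2.6]. Speed limits (rad/s): [2.22, 2.22, 2.79, 2.79, 3.14, 3.14, 3.14].

INTERFACE

Orientations are given as a unit quaternion [x, y, z, w].
In Python, from bench import r gives the robot as it stands.
- The arm moves only by the tool step_arm, never from a script. Its argument "increments" is a list of rows, each a list of 2 entries, a list of its own where there are three numbers: the shift along the tool's x, y, z in m, then the turn, a rotation vector about the tool's x, y, z in rad. A call has 1 to 5 rows; each row is the pose to reach, as a shift and turn from the pose measured when the call began, along the tool's axes at that moment; what a row does not reach only later rows make up. A row lasts 1/10 s, in which the tool goes at most 50 mm and 8.59 degrees, less where a joint would pass 70% of its speed; a pose out of reach is approached as far as the arm can. A call with a gripper value outside its range is refused whole. "hand" is the closure, from -1 (fully open) to 1 (shut), so that 0 is half open, set as the call begins (left out, the last holds). The fingers move at their own pace and stop on an object; "grip_force" is the grip in N (left out, the last holds). Time passes only in rows, so rows that repeat a pose let the fingers close. It gives the time, the measured TCP pose, the force and the opening at its end, in the units of the state.
- r.read_state(): the state, without advancing time (a new reading comes with each control period).
- r.camera(name): name is "scene" or "top"; returns a dict with "pixels" (480x640x3 uint8, blue, green, red), "camera_matrix" (3x3 intrinsics, pixels), "extrinsics" (4x4, takes a point from camera to world coordinates). Camera axes: x right, y up, looking along -z (the intrinsics and any distortion apply to the point x, -y, -z); pixel columns grow to the right and rows downward; lengths in m; the calibration is good to about 2 mm. A picture is of the moment at which its call begins. There is no depth.
- r.close_job(): hands the job in, once; it reports no verdict.
The state is a dict: "time": time; "joint_positions": joint angles; "joint_vel": joint speeds; "joint_torque": joint torques, N m; "ee_pos": TCP position; "eef_rot": TCP orientation; "ft_force": force on the tool from outside, world axes, zero at the start; "torque": the same for the moment, N m; "width": finger opening in m.
Only numpy, scipy, OpenCV 4.12 (cv2) and the standard library are available. Lean on these libraries where they do the work, as an engineer would, in place of code of your own. Each camera call takes 0.05 s, during which the arm holds its last target.

TASK

Get the milling jars onto the shaker: tip all the steel balls from the scoop into the blue jar and stand the empty scoop back upright on the bench, close every jar with the lid of its own colour, fully on and level, and stand all the closed jars upright on the mat of the shaker's tray. There are two or three jars, and more lids than jars: a lid without a jar is spare. Do not disturb the amber vial, the red bulb or the spatula.

Things in the scene. Friction and masses are not known exactly. Their poses are not given: they have to be found in the camera images.
- tray (a point): centre of the rubber mat on the tray of the white orbital shaker (fixed to the bench, to the robot's left). The mat is level, 290 x 240 mm (x, y), about 85 mm above the bench, inside a steel rim that stands 12 mm above the mat; usable inside of the rim 298 x 248 mm. x and y run along the tray's sides, z up
- scoop: steel pouring scoop with the balls in it: straight trough along x, inside 34 mm wide, outside 42, walls to 38 mm, from x = -47 to +59 mm; closed at the back (-x); at the front (+x) the floor ramps up 25 degrees to an open spout. Origin under its middle, z up. Blue handle bar above, along x. 130 g. Balls stay in while level, all roll out when its front is tipped 60 degrees down
- scoop_grip (a point): point to grip on the scoop's blue handle bar, near its balance point: 8 mm behind the scoop's origin, 68 mm above its underside. The bar is 14 mm wide (y), 18 mm high (59 to 77 mm above the underside), and runs from 47 mm behind to 23 mm ahead of the origin; the trough's walls end 21 mm below it
- scoop_spout (a point): middle of the lip of the scoop's spout: 58 mm ahead of its origin (+x), 22 mm above its underside
- ball0_center (a point): centre of a steel grinding ball, 15 mm diameter, 14 g, at the start in the scoop (3 to 6 balls are present)
- ball1_center (a point): centre of a steel grinding ball, 15 mm diameter, 14 g, at the start in the scoop (3 to 6 balls are present)
- ball2_center (a point): centre of a steel grinding ball, 15 mm diameter, 14 g, at the start in the scoop (3 to 6 balls are present)
- ball3_center (a point): centre of a steel grinding ball, 15 mm diameter, 14 g, at the start in the scoop (3 to 6 balls are present)
- ball4_center (a point): centre of a steel grinding ball, 15 mm diameter, 14 g, at the start in the scoop (3 to 6 balls are present)
- ball5_center (a point): centre of a steel grinding ball, 15 mm diameter, 14 g, at the start in the scoop (3 to 6 balls are present)
- jar_blue: blue round straight-sided plastic jar, open at the top, 66 mm outside diameter, 56 mm inside, 70 mm high, floor 5 mm thick, 160 g; empty; the one for the balls; always present. Origin at the centre of its underside, z up
- lid_blue: blue lid of the blue jar, standing on its plug: round plug 51 mm diameter tapering to 36 at the bottom, 9 mm high, then a flange 62 mm diameter from 9 to 15 mm, then an upright round knob, 20 mm diameter, from 15 to 39 mm. Origin at the centre of the plug's underside, z up. Fully on, the flange lies on the jar's rim and this origin is 61 mm above the jar's underside. 60 g. Always present
- jar_red: red round straight-sided plastic jar, open at the top, 66 mm outside diameter, 56 mm inside, 70 mm high, floor 5 mm thick, 160 g; a lump of grey ore (its top 24 mm above the jar's underside) is already fixed in it; may be absent. Origin at the centre of its underside, z up
- lid_red: red lid of the red jar, standing on its plug: round plug 51 mm diameter tapering to 36 at the bottom, 9 mm high, then a flange 62 mm diameter from 9 to 15 mm, then an upright round knob, 20 mm diameter, from 15 to 39 mm. Origin at the centre of the plug's underside, z up. Fully on, the flange lies on the jar's rim and this origin is 61 mm above the jar's underside. 60 g. Always present
- jar_yellow: yellow round straight-sided plastic jar, open at the top, 66 mm outside diameter, 56 mm inside, 70 mm high, floor 5 mm thick, 160 g; a lump of grey ore (its top 24 mm above the jar's underside) is already fixed in it; may be absent. Origin at the centre of its underside, z up
- lid_yellow: yellow lid of the yellow jar, standing on its plug: round plug 51 mm diameter tapering to 36 at the bottom, 9 mm high, then a flange 62 mm diameter from 9 to 15 mm, then an upright round knob, 20 mm diameter, from 15 to 39 mm. Origin at the centre of the plug's underside, z up. Fully on, the flange lies on the jar's rim and this origin is 61 mm above the jar's underside. 60 g. Always present
- jar_green: green round straight-sided plastic jar, open at the top, 66 mm outside diameter, 56 mm inside, 70 mm high, floor 5 mm thick, 160 g; a lump of grey ore (its top 24 mm above the jar's underside) is already fixed in it; may be absent. Origin at the centre of its underside, z up
- lid_green: green lid of the green jar, standing on its plug: round plug 51 mm diameter tapering to 36 at the bottom, 9 mm high, then a flange 62 mm diameter from 9 to 15 mm, then an upright round knob, 20 mm diameter, from 15 to 39 mm. Origin at the centre of the plug's underside, z up. Fully on, the flange lies on the jar's rim and this origin is 61 mm above the jar's underside. 60 g. Always present
- vial: bystander: small closed amber glass jar, 36 mm diameter, 55 mm high, origin under its centre
- bulb: bystander: red pear-shaped bulb standing on its base, 58 mm diameter, 75 mm high, origin under its centre
- spatula: bystander: spatula lying flat, 190 mm long, handle to its -x, near the far edge

How it is judged:
On the way, in this order (a step that is already met when the one before it is completed fails the run):
1. the scoop is tipped with its spout over the blue jar (angle between scoop's own z axis and vertical above 0.4 rad and horizontal distance between scoop_spout and jar_blue below 0.06 m and height (world z) of scoop_spout above 0.06 m), for 0.05 s.
2. all the balls are in the blue jar (z of ball0_center in the frame of jar_blue between 0.003 and 0.058 m and horizontal distance between each of ball0_center, ball1_center, ball2_center, ball3_center, ball4_center, ball5_center and jar_blue below 0.03 m and z of ball1_center in the frame of jar_blue between 0.003 and 0.058 m and z of ball2_center in the frame of jar_blue between 0.003 and 0.058 m and z of ball3_center in the frame of jar_blue between 0.003 and 0.058 m and z of ball4_center in the frame of jar_blue between 0.003 and 0.058 m and z of ball5_center in the frame of jar_blue between 0.003 and 0.058 m), for 0.2 s.
At the end, for the whole second after the job is handed in: All balls in the blue jar; each jar upright (0.1 rad), at rest, on the mat (centre within 118 mm in x, 95 mm in y of the mat's centre) under its own colour's lid, fully on (origin 56-66 mm up, within 9 mm of the axis, 0.12 rad); scoop level (0.1 rad), at rest on the bench (all of step 2 and x of jar_blue in the frame of tray between -0.118 and 0.118 m and y of jar_blue in the frame of tray between -0.095 and 0.095 m and z of jar_blue in the frame of tray between -0.006 and 0.007 m and angle between each of jar_blue, jar_red, jar_yellow, jar_green, scoop's own z axis and vertical below 0.1 rad and linear speed of each of jar_blue, jar_red, jar_yellow, jar_green, scoop below 0.02 m/s and z of lid_blue in the frame of jar_blue between 0.056 and 0.066 m and horizontal distance between lid_blue and jar_blue below 0.009 m and angle between the z axis of lid_blue and the z axis of jar_blue, either way round below 0.12 rad and x of jar_red in the frame of tray between -0.118 and 0.118 m and y of jar_red in the frame of tray between -0.095 and 0.095 m and z of jar_red in the frame of tray between -0.006 and 0.007 m and z of lid_red in the frame of jar_red between 0.056 and 0.066 m and horizontal distance between lid_red and jar_red below 0.009 m and angle between the z axis of lid_red and the z axis of jar_red, either way round below 0.12 rad and x of jar_yellow in the frame of tray between -0.118 and 0.118 m and y of jar_yellow in the frame of tray between -0.095 and 0.095 m and z of jar_yellow in the frame of tray between -0.006 and 0.007 m and z of lid_yellow in the frame of jar_yellow between 0.056 and 0.066 m and horizontal distance between lid_yellow and jar_yellow below 0.009 m and angle between the z axis of lid_yellow and the z axis of jar_yellow, either way round below 0.12 rad and x of jar_green in the frame of tray between -0.118 and 0.118 m and y of jar_green in the frame of tray between -0.095 and 0.095 m and z of jar_green in the frame of tray between -0.006 and 0.007 m and z of lid_green in the frame of jar_green between 0.056 and 0.066 m and horizontal distance between lid_green and jar_green below 0.009 m and angle between the z axis of lid_green and the z axis of jar_green, either way round below 0.12 rad and height (world z) of scoop below 0.008 m); the robot touches nothing.
It fails at once if a bystander (vial, bulb or spatula) is moved more than 40 mm or the vial or bulb is tipped over (distance of any of vial, bulb, spatula from where it was at the start of the episode above 0.04 m or angle between any of vial, bulb's own z axis and vertical above 0.5 rad).
Of jar_red, jar_yellow, jar_green only 1 to 2 are there at a start; the rules pass over those that are not, and their reading is None.
Of ball0, ball1, ball2, ball3, ball4, ball5 only 3 to 6 are there at a start; the rules pass over those that are not, and their reading is None.
At some moment in a run one of lid_blue, lid_red, lid_yellow, lid_green, jar_red, jar_yellow, jar_green may be knocked a few centimetres aside while the robot is not near it.
It also fails if it takes over 210 s, if anything falls off the work surface, if the arm or the gripper's body presses on something with over 40 N, if the wrist force passes 120 N, or if a joint passes its speed limit or range.

## Working session

There is one attempt and no reset: what is moved stays moved. The work goes in short steps, Python scripts to look and compute and a tool call to move; the robot and the scene stay as the last step left them, time stands still between calls to the robot, and variables do not carry over. Pictures are saved under pics/ and viewed, and the job is handed in when it is done.

Besides the shell and the picture viewer there is one more tool, called after "Call:" as name(argument=value, ...), one argument or row to a line, values as JSON. step_arm: Moves the arm, as the interface text tells. Its arguments: {"type":"object","properties":{"increments":{"type":"array"},"hand":{"type":"number"},"grip_force":{"type":"number"}},"required":["increments"]}

```bash
ls; mkdir -p pics
python3 - <<'E'
from bench import r
import cv2,numpy as np
print(r.read_state())
for n in("scene","top"):
    c=r.camera(n); cv2.imwrite(f"pics/{n}0.png",c["pixels"]); print(n,c["camera_matrix"],c["extrinsics"],[k for k in c])
E
```

```text
pics
{'time': 0.0, 'joint_positions': array([-1.35758905,  0.33288378, -0.06466871,  1.46094458,  0.02163219,
        1.34988215, -0.08849211]), 'joint_vel': array([-0.00094275, -0.00169031, -0.00220284, -0.00101303,  0.00058263,
        0.00100777,  0.00049364]), 'joint_torque': array([ 1.08453194e-03, -6.23239732e+01,  2.52715568e-02, -3.89904714e+01,
       -6.14034967e-02,  3.96760495e-02,  1.05040240e-04]), 'ee_pos': array([0.14596261, 0.60732358, 0.22174487]), 'eef_rot': array([ 1.17627432e-01,  9.93057542e-01, -7.10288892e-04, -3.03951919e-05]), 'ft_force': array([ 0.02621148, -0.14332954,  0.40832471]), 'torque': array([-0.08287441, -0.0282362 , -0.03998069]), 'width': 0.08698177185893295}
scene [[498.46739623   0.         312.74890166]
 [  0.         498.46739623 243.4506108 ]
 [  0.           0.           1.        ]] [[ 6.59150023e-02 -7.61149927e-01  6.45217793e-01  1.25980518e+00]
 [ 9.97824551e-01  5.10409588e-02 -4.17251133e-02 -6.24798093e-02]
 [-1.17346784e-03  6.46564466e-01  7.62858450e-01  8.32058980e-01]
 [ 0.00000000e+00  0.00000000e+00  0.00000000e+00  1.00000000e+00]] ['pixels', 'camera_matrix', 'extrinsics']
top [[475.75115151   0.         319.10568585]
 [  0.         475.75115151 232.54288003]
 [  0.           0.           1.        ]] [[ 0.01431082  0.99833526 -0.055874    0.56154594]
 [-0.99977515  0.01341223 -0.01642447 -0.05335275]
 [-0.01564773  0.05609648  0.99830273  1.26855844]
 [ 0.          0.          0.          1.        ]] ['pixels', 'camera_matrix', 'extrinsics']
```

View pics/scene0.png

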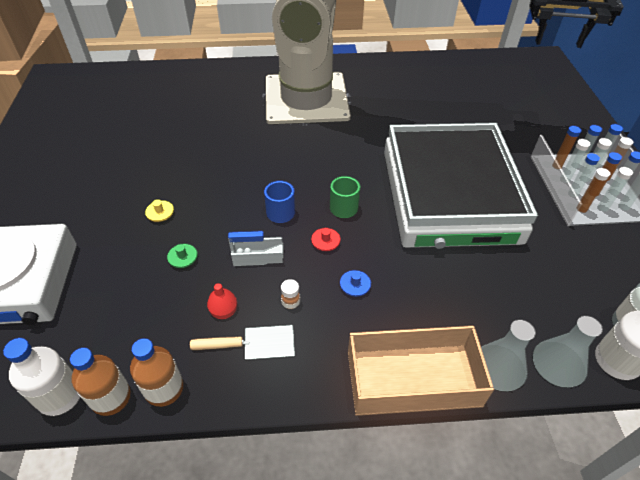

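View pics/top0.png

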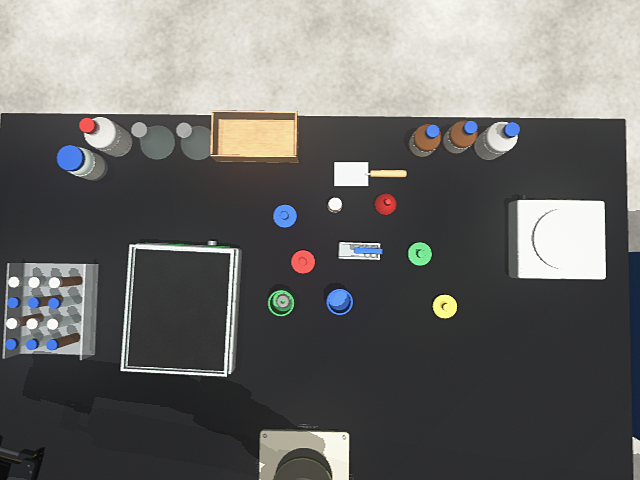

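The scene has two jars: blue at top px (339,302) and green at (281,303). The lids are red, blue, green and yellow, so red and yellow are spare. The scoop is at (360,251) with its spout to image left. Next I'll measure everything.

```bash
cat > h.py <<'E'
import cv2,numpy as np
from bench import r
def cam(n): return r.camera(n)
def proj(c,P):
    P=np.atleast_2d(P); E=np.linalg.inv(c["extrinsics"]); q=P@E[:3,:3].T+E[:3,3]
    q=q*[1,-1,-1]; u=q@c["camera_matrix"].T; return u[:,:2]/u[:,2:]
def back(c,uv,z):
    uv=np.atleast_2d(uv).astype(float); d=np.c_[uv,np.ones(len(uv))]@np.linalg.inv(c["camera_matrix"]).T
    d=d*[1,-1,-1]; E=c["extrinsics"]; d=d@E[:3,:3].T; o=E[:3,3]
    return o+d*((z-o[2])/d[:,2:])
def crop(c,x0,y0,x1,y1,k,name):
    cv2.imwrite(f"pics/{name}.png",cv2.resize(c["pixels"][y0:y1,x0:x1],None,fx=k,fy=k,interpolation=cv2.INTER_CUBIC))
HUE=dict(blue=[(100,130)],green=[(45,85)],red=[(0,8),(172,180)],yellow=[(20,38)])
def blobs(c,col,amin=30):
    h=cv2.cvtColor(c["pixels"],cv2.COLOR_BGR2HSV); m=np.zeros(h.shape[:2],np.uint8)
    for a,b in HUE[col]: m|=cv2.inRange(h,(a,110,60),(b,255,255))
    n,l,s,ce=cv2.connectedComponentsWithStats(m)
    return [(s[i][:4].tolist(),int(s[i][4]),ce[i].round(1).tolist()) for i in range(1,n) if s[i][4]>=amin]
E
python3 - <<'E'
from h import *
t=cam("top"); s=cam("scene")
crop(t,260,180,460,330,4,"t1"); crop(s,140,160,380,340,3.3,"s1"); crop(t,110,230,260,390,4,"t1tray")
for n,c in(("top",t),("scene",s)):
    for k in HUE: print(n,k,blobs(c,k))
E
```

```text
top blue [([464, 121, 14, 14], 140, [470.2, 126.8]), ([503, 122, 17, 16], 186, [511.5, 129.1]), ([426, 124, 14, 14], 145, [432.2, 130.7]), ([56, 145, 29, 26], 569, [69.8, 157.9]), ([534, 199, 47, 1], 47, [557.0, 199.0]), ([273, 204, 24, 24], 447, [284.5, 215.6]), ([354, 248, 29, 6], 160, [368.2, 250.4]), ([629, 252, 11, 183], 1437, [635.2, 332.4]), ([326, 288, 27, 27], 546, [339.0, 301.0]), ([7, 297, 13, 11], 116, [13.2, 302.1]), ([28, 298, 13, 11], 105, [33.4, 302.6]), ([48, 298, 13, 11], 110, [53.7, 302.9]), ([5, 339, 14, 11], 119, [11.2, 343.8]), ([26, 339, 13, 11], 109, [31.6, 343.8]), ([46, 339, 13, 12], 106, [52.0, 344.5])]
top green [([145, 242, 85, 6], 94, [186.4, 244.4]), ([408, 242, 24, 24], 451, [419.3, 253.5]), ([268, 290, 27, 26], 334, [280.2, 302.6])]
top red [([79, 118, 18, 16], 217, [87.2, 125.5]), ([374, 193, 23, 22], 380, [385.1, 203.8]), ([291, 250, 24, 24], 462, [302.5, 261.4])]
top yellow [([432, 295, 10, 23], 41, [435.2, 305.2]), ([435, 295, 23, 23], 301, [446.6, 306.2])]
scene blue [([462, 0, 50, 25], 987, [487.6, 10.7]), ([518, 0, 122, 163], 7436, [604.8, 63.1
[... 220 characters left out ...]
4, 13], 130, [592.0, 158.4]), ([608, 152, 14, 12], 131, [614.1, 157.5]), ([264, 180, 31, 43], 1130, [279.5, 200.9]), ([228, 231, 36, 11], 363, [245.7, 235.9]), ([340, 270, 31, 27], 668, [355.0, 282.7]), ([0, 311, 22, 11], 194, [9.4, 316.3]), ([3, 337, 29, 25], 535, [16.8, 349.5]), ([131, 338, 23, 23], 399, [142.3, 348.6]), ([69, 347, 25, 23], 427, [81.3, 358.2])]
scene green [([330, 176, 30, 42], 1049, [344.3, 196.1]), ([415, 233, 106, 13], 866, [466.7, 238.7]), ([167, 244, 31, 24], 580, [181.7, 255.4])]
scene red [([311, 227, 30, 25], 569, [325.5, 239.0]), ([207, 283, 30, 37], 789, [221.4, 302.3])]
scene yellow [([541, 4, 39, 4], 87, [558.9, 5.9]), ([145, 199, 29, 23], 469, [159.1, 210.5])]
```

View pics/t1.png

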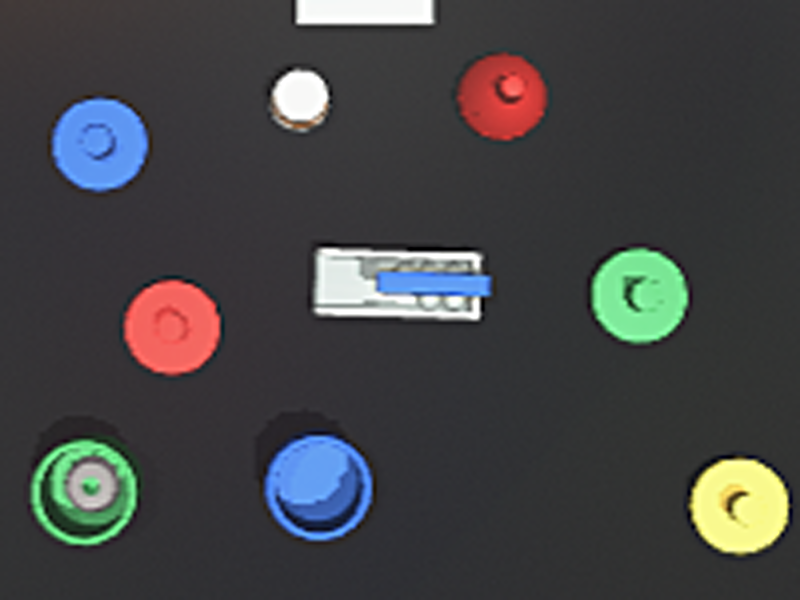

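View pics/s1.png

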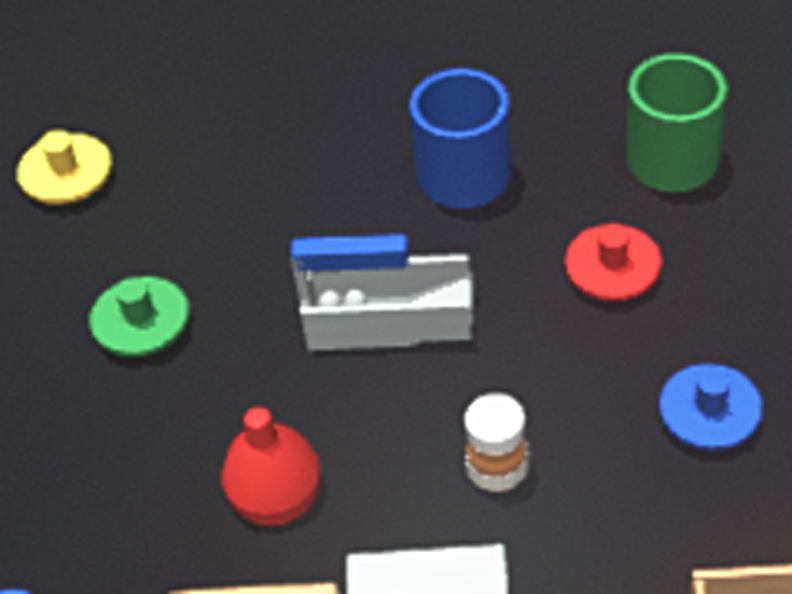

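View pics/t1tray.png

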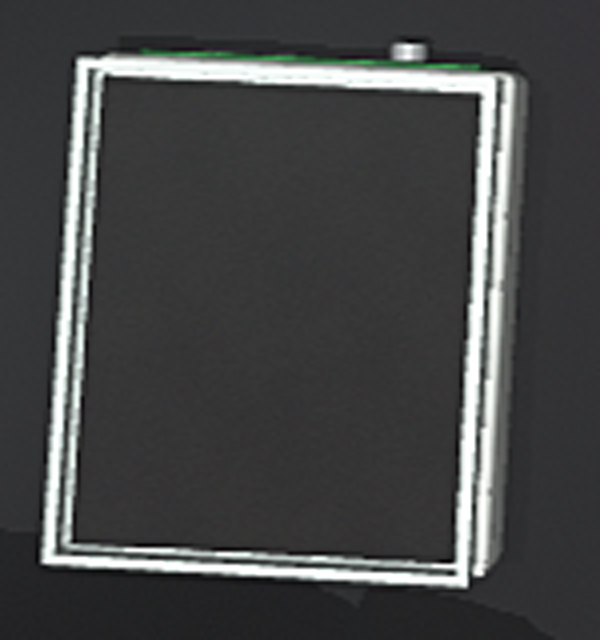

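The crops show the scoop spout pointing image-left (world +y), with the blue handle at crop px (378–490, 285) and at least 4 balls visible. The blue jar rim is centred at crop px (319,487) and the green at (84,492). Now I'll convert these to positions using both cameras.

```bash
cat >> h.py <<'E'
def ring(x,y,z,r,n=48):
    a=np.linspace(0,2*np.pi,n,endpoint=False); return np.c_[x+r*np.cos(a),y+r*np.sin(a),np.full(n,z)]
from scipy.optimize import least_squares
def bb(c,pts):
    p=proj(c,pts); return np.r_[p.min(0)-.0,p.max(0)+.0]
def fitlid(obs,z0=0.,kind="lid"):  # obs list of (cam,bbox[x,y,w,h]); both cams
    def pts(x,y):
        if kind=="lid": return np.r_[ring(x,y,z0+.009,.031),ring(x,y,z0+.015,.031),ring(x,y,z0+.039,.010)]
        return np.r_[ring(x,y,z0,.033),ring(x,y,z0+.07,.033)]
    def f(p): return np.concatenate([bb(c,pts(*p))-[b[0]-.5,b[1]-.5,b[0]+b[2]-.5,b[1]+b[3]-.5] for c,b in obs])
    c,b=obs[0]; g=back(c,[b[0]+b[2]/2,b[1]+b[3]/2],z0+(.015 if kind=="lid" else .04))[0]
    s=least_squares(f,g[:2]); return s.x,s.fun
E
python3 - <<'E'
from h import *
np.set_printoptions(precision=4,suppress=True)
t=cam("top"); s=cam("scene")
B={'lid_blue':([273,204,24,24],[340,270,31,27]),'lid_green':([408,242,24,24],[167,244,31,24]),'lid_red':([291,250,24,24],[311,227,30,25]),'lid_yellow':([432,295,26,23],[145,199,29,23])}
for k,(a,b) in B.items():
    print(k,fitlid([(t,a)])[0],fitlid([(s,b)])[0],*fitlid([(t,a),(s,b)]))
for k,a,b in (('jar_blue',[326,288,27,27],[264,180,31,43]),('jar_green',[268,290,27,26],[330,176,30,42])):
    print(k,fitlid([(t,a)],kind="j")[0],fitlid([(s,b)],kind="j")[0],*fitlid([(t,a),(s,b)],kind="j"))
print("handle ends top",back(t,[[260+378/4,180+285/4],[260+490/4,180+286/4]],.077))
# scene handle top corners: crop px/3.3+off
q=lambda u,v:[140+u/3.3,160+v/3.3]
print("handle scene top corners(left far,left near,right far,right near)",back(s,[q(292,241),q(292,254),q(405,236),q(405,249)],.077))
w=lambda u,v:[260+u/4,180+v/4]
print("scoop wall top corners",back(t,[w(315,249),w(314,315),w(481,252),w(481,320)],.038))
w=lambda u,v:[110+u/4,230+v/4]
print("tray inner",back(t,[w(103,78),w(482,95),w(455,562),w(73,545)],.090))
print("tray rim outer",back(t,[w(78,58),w(503,75),w(467,587),w(42,562)],.097))
print('vial',back(t,[260+300/4,180+97/4],.055),'bulb',back(t,[260+510/4,180+87/4],.075))
E
```

```text
lid_blue [0.6759 0.0598] [0.6759 0.0606] [0.6759 0.0603] [ 0.0361  0.2566 -0.4365 -0.2612 -0.1067  0.1985 -0.1962 -0.1365]
lid_green [ 0.5802 -0.2975] [ 0.5805 -0.2955] [ 0.5802 -0.2963] [-0.4961  0.1611 -0.4081 -0.1943 -0.0111 -0.3431 -0.7231  0.2099]
lid_red [0.5548 0.01  ] [0.5553 0.0108] [0.5551 0.0105] [ 0.0195  0.1094 -0.3825 -0.2926  0.5648  0.6429 -0.8735 -0.7378]
lid_yellow [ 0.4442 -0.3629] [ 0.4438 -0.3616] [ 0.444  -0.3622] [ 0.5162 -0.4648 -1.0853  0.6606  0.1177  0.4182 -0.6103 -0.2343]
jar_blue [ 0.4559 -0.0859] [ 0.4555 -0.0858] [ 0.4557 -0.0858] [ 0.2902 -0.5527 -0.3131  0.6249  0.0535  0.2297 -0.0693 -0.0791]
jar_green [0.4498 0.0616] [0.4508 0.0616] [0.4502 0.0616] [-0.5659 -1.3031  0.5769  0.9018 -0.2482 -0.4042  0.1958 -0.0333]
handle ends top [[ 0.5826 -0.1229  0.077 ]
 [ 0.5829 -0.1928  0.077 ]]
handle scene top corners(left far,left near,right far,right near) [[ 0.5822 -0.1894  0.077 ]
 [ 0.5928 -0.1889  0.077 ]
 [ 0.5828 -0.1203  0.077 ]
 [ 0.5934 -0.1203  0.077 ]]
scoop wall top corners [[ 0.606  -0.0843  0.038 ]
 [ 0.5633 -0.0841  0.038 ]
 [ 0.6055 -0.1914  0.038 ]
 [ 0.5617 -0.1917  0.038 ]]
tray inner [[0.5791 0.4223 0.09  ]
 [0.5718 0.1853 0.09  ]
 [0.286  0.1948 0.09  ]
 [0.2921 0.4305 0.09  ]]
tray rim outer [[0.5911 0.4355 0.097 ]
 [0.5843 0.1711 0.097 ]
 [0.2728 0.1856 0.097 ]
 [0.2831 0.4463 0.097 ]]
vial [[ 0.7026 -0.0731  0.055 ]] bulb [[ 0.7083 -0.2047  0.075 ]]
```

```bash
cat >> h.py <<'E'
from scipy.spatial.transform import Rotation as R, Slerp
def toolR(yaw_y,tilt=None):
    """tool down with tool y at azimuth yaw_y (deg); tilt: rotvec world (deg)"""
    a=np.radians(yaw_y); y=np.array([np.cos(a),np.sin(a),0]); z=np.array([0,0,-1.]); x=np.cross(y,z)
    M=R.from_matrix(np.c_[x,y,z])
    return (R.from_rotvec(np.radians(tilt))*M) if tilt is not None else M
def plan(way,sp=.045,an=8.0,start=None,sl=1):
    """way: list of (pos,R). prints calls"""
    st=r.read_state(); p,q=(np.array(st["ee_pos"]),R.from_quat(st["eef_rot"])) if start is None else start
    seq=[]
    for P,Q in way:
        P=np.array(P,float)
        n=int(np.ceil(max(np.linalg.norm(P-p)/sp,np.degrees((q.inv()*Q).magnitude())/an,1)))
        S=Slerp([0,1],R.concatenate([q,Q]))
        seq+=[(p+(P-p)*k/n,S(k/n)) for k in range(1,n+1)]; p,q=P,Q
    p,q=(np.array(st["ee_pos"]),R.from_quat(st["eef_rot"])) if start is None else start
    for i in range(0,len(seq),5):
        ch=seq[i:i+5]
        print([[ (q.inv().apply(P-p)).round(3).tolist(),(q.inv()*Q).as_rotvec().round(3).tolist()] for P,Q in ch])
        p,q=ch[-1]
def stt():
    s=r.read_state(); print("t",round(s["time"],2),"p",np.round(s["ee_pos"],4),"yaw_y",np.degrees(np.arctan2(*R.from_quat(s["eef_rot"]).as_matrix()[1::-1,1])).round(1),"z",R.from_quat(s["eef_rot"]).as_matrix()[:,2].round(3),"q",np.round(s["joint_positions"],2),"F",np.round(s["ft_force"],1),"w",round(s["width"],4))
E
python3 - <<'E'
from h import *
stt()
plan([([.42,.33,.25],toolR(40)),([.584,-.152,.20],toolR(0))])
E
```

```text
t 0.3 p [0.146  0.6076 0.2223] yaw_y 76.5 z [-0. -0. -1.] q [-1.36  0.33 -0.06  1.46  0.02  1.35 -0.09] F [0.4 0.5 0.9] w 0.0869
[[[-0.037, -0.023, -0.003], [-0.0, 0.0, 0.071]], [[-0.074, -0.046, -0.006], [-0.0, 0.0, 0.142]], [[-0.11, -0.069, -0.009], [-0.0, 0.0, 0.212]], [[-0.147, -0.092, -0.012], [-0.0, 0.0, 0.283]], [[-0.184, -0.114, -0.015], [-0.0, 0.0, 0.354]]]
[[[-0.042, -0.009, -0.003], [-0.0, 0.0, 0.071]], [[-0.085, -0.017, -0.006], [-0.0, 0.0, 0.142]], [[-0.127, -0.026, -0.009], [-0.0, 0.0, 0.212]], [[-0.17, -0.035, -0.012], [-0.0, 0.0, 0.283]], [[-0.204, -0.061, -0.008], [-0.0, 0.0, 0.341]]]
[[[-0.04, -0.013, 0.004], [0.0, 0.0, 0.058]], [[-0.081, -0.026, 0.008], [0.0, 0.0, 0.116]], [[-0.121, -0.039, 0.013], [0.0, 0.0, 0.175]], [[-0.162, -0.052, 0.017], [0.0, 0.0, 0.233]], [[-0.202, -0.065, 0.021], [0.0, 0.0, 0.291]]]
[[[-0.042, -0.001, 0.004], [0.0, 0.0, 0.058]], [[-0.085, -0.002, 0.008], [0.0, 0.0, 0.116]], [[-0.127, -0.003, 0.012], [0.0, 0.0, 0.175]], [[-0.17, -0.004, 0.017], [0.0, 0.0, 0.233]], [[-0.212, -0.004, 0.021], [0.0, 0.0, 0.291]]]
[[[-0.041, 0.011, 0.004], [0.0, 0.0, 0.058]]]
```

Call:
step_arm(
  increments=[
    [[-0.037,-0.023,-0.003],[0,0,0.07]],
    [[-0.074,-0.046,-0.006],[0,0,0.14]],
    [[-0.11,-0.069,-0.009],[0,0,0.21]],
    [[-0.147,-0.092,-0.012],[0,0,0.28]],
    [[-0.184,-0.114,-0.015],[0,0,0.35]],
  ],
  hand=-1,
)

```text
time: 0.8
ee_pos: [0.2993, 0.4523, 0.2376]
eef_rot: [0.29, 0.957, -0.0, -0.0]
ft_force: [0.4, -0.6, -0.2]
width: 0.0871
```

Call:
step_arm(
  increments=[
    [[-0.042,-0.009,-0.003],[0,0,0.07]],
    [[-0.085,-0.017,-0.006],[0,0,0.14]],
    [[-0.127,-0.026,-0.009],[0,0,0.21]],
    [[-0.17,-0.035,-0.012],[0,0,0.28]],
    [[-0.204,-0.061,-0.008],[0,0,0.34]],
  ],
)

```text
time: 1.3
ee_pos: [0.4372, 0.2872, 0.2462]
eef_rot: [0.449, 0.893, 0.001, 0.001]
ft_force: [-0.4, -0.9, -0.2]
width: 0.0871
```

Call:
step_arm(
  increments=[
    [[-0.04,-0.013,0.004],[0,0,0.058]],
    [[-0.081,-0.026,0.008],[0,0,0.116]],
    [[-0.121,-0.039,0.013],[0,0,0.175]],
    [[-0.162,-0.052,0.017],[0,0,0.233]],
    [[-0.202,-0.065,0.021],[0,0,0.291]],
  ],
)

```text
time: 1.8
ee_pos: [0.5058, 0.0845, 0.2253]
eef_rot: [0.575, 0.818, 0.001, 0.001]
ft_force: [0.7, 1.2, -0.2]
width: 0.087
```

Call:
step_arm(
  increments=[
    [[-0.042,-0.001,0.004],[0,0,0.058]],
    [[-0.085,-0.002,0.008],[0,0,0.116]],
    [[-0.127,-0.003,0.012],[0,0,0.175]],
    [[-0.17,-0.004,0.017],[0,0,0.233]],
    [[-0.212,-0.004,0.021],[0,0,0.291]],
  ],
)

```text
time: 2.3
ee_pos: [0.5741, -0.1179, 0.2041]
eef_rot: [0.688, 0.725, 0.001, 0.0]
ft_force: [0.4, 1.0, 0.7]
width: 0.0872
```

Run:
```python
from h import *
stt()
plan([([.584,-.152,.12],toolR(0)),([.584,-.152,.049],toolR(0))])
```

```text
t 2.3 p [ 0.5741 -0.1179  0.2041] yaw_y 3.0 z [ 0.003  0.001 -1.   ] q [-0.42  0.29  0.66  1.63 -0.19  1.29  0.33] F [0.4 1.  0.7] w 0.0872
[[[-0.012, 0.003, 0.028], [0.001, -0.0, 0.017]], [[-0.023, 0.005, 0.056], [0.002, -0.001, 0.035]], [[-0.035, 0.008, 0.084], [0.003, -0.001, 0.052]], [[-0.035, 0.008, 0.12], [0.003, -0.001, 0.052]], [[-0.035, 0.008, 0.155], [0.003, -0.001, 0.052]]]
```

Call:
step_arm(
  increments=[
    [[-0.018,0.004,0.028],[0,0,0.017]],
    [[-0.035,0.008,0.056],[0,0,0.052]],
    [[-0.035,0.008,0.084],[0.003,0,0.052]],
    [[-0.035,0.008,0.105],[0.003,0,0.052]],
    [[-0.035,0.008,0.105],[0.003,0,0.052]],
  ],
)

```text
time: 2.8
ee_pos: [0.5824, -0.1519, 0.0963]
eef_rot: [0.707, 0.707, -0.001, -0.003]
ft_force: [0.3, -0.0, -0.2]
width: 0.0872
```

Run:
```python
from h import *
stt()
plan([([.584,-.152,.049],toolR(0))])
t=cam("top"); crop(t,260,180,460,330,4,"t2"); s=cam("scene");crop(s,140,100,380,280,3.3,"s2")
```

```text
t 2.8 p [ 0.5824 -0.1519  0.0963] yaw_y 0.0 z [-0.005  0.002 -1.   ] q [-0.33  0.44  0.64  1.7  -0.29  1.11  0.4 ] F [ 0.3 -0.  -0.2] w 0.0872
[[[-0.0, 0.001, 0.024], [-0.003, -0.001, 0.0]], [[-0.0, 0.002, 0.047], [-0.005, -0.002, 0.0]]]
```

View pics/s2.png

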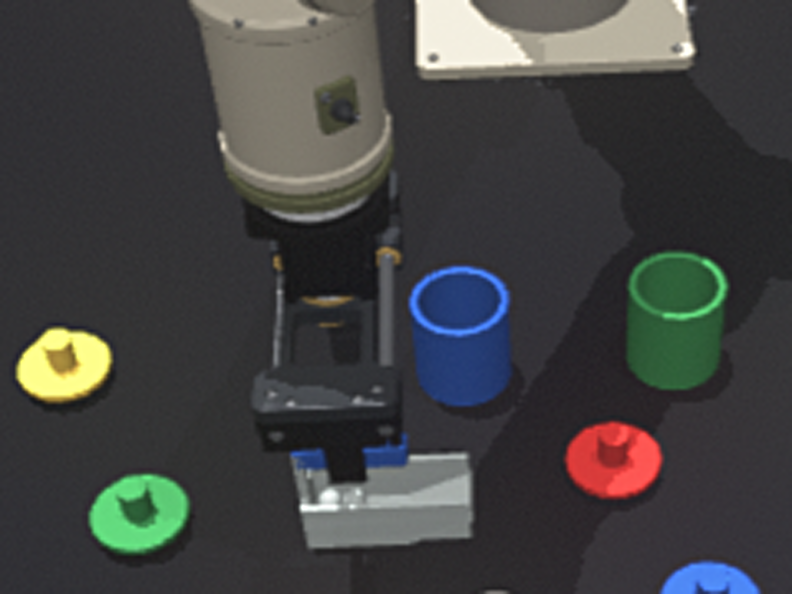

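The gripper is lined up over the blue handle (crop px 350,455), clear of the blue jar. I'll descend and grip.

Call:
step_arm(
  increments=[
    [[0,0.001,0.024],[-0.003,0,0]],
    [[0,0.002,0.047],[-0.005,-0.002,0]],
    [[0,0.002,0.047],[-0.005,-0.002,0]],
  ],
)

```text
time: 3.2
ee_pos: [0.5856, -0.1517, 0.0518]
eef_rot: [0.707, 0.707, 0.001, 0.001]
ft_force: [-0.2, 0.7, 0.2]
width: 0.0871
```

Call:
step_arm(
  increments=[
    [[0,0,0],[0,0,0]],
    [[0,0,0],[0,0,0]],
    [[0,0,0],[0,0,0]],
    [[0,0,0],[0,0,0]],
    [[0,0,0],[0,0,0]],
  ],
  hand=1,
  grip_force=45,
)

```text
time: 3.7
ee_pos: [0.5859, -0.1517, 0.0523]
eef_rot: [0.707, 0.707, 0.001, 0.001]
ft_force: [-0.4, 0.0, 0.1]
width: 0.0552
```

Call:
step_arm(
  increments=[
    [[0,0,0],[0,0,0]],
    [[0,0,0],[0,0,0]],
    [[0,0,0],[0,0,0]],
    [[0,0,-0.004],[0,0,0]],
    [[0,0,-0.01],[0,0,0]],
  ],
)

```text
time: 4.2
ee_pos: [0.5855, -0.1517, 0.0623]
eef_rot: [0.707, 0.707, 0.001, 0.001]
ft_force: [-1.3, -0.3, -0.2]
width: 0.015
```

Run:
```python
from h import *
stt()
```

```text
t 4.2 p [ 0.5855 -0.1517  0.0623] yaw_y 0.0 z [ 0.002 -0.    -1.   ] q [-0.31  0.48  0.62  1.72 -0.32  1.04  0.42] F [-1.3 -0.3 -0.2] w 0.015
```

Call:
step_arm(
  increments=[
    [[0,0,0],[0,0,0]],
    [[0,0,0],[0,0,0]],
    [[0,0,0.008],[0,0,0]],
    [[0,0,0.014],[0,0,0]],
    [[0,0,0.014],[0,0,0]],
  ],
  hand=0.2,
)

```text
time: 4.7
ee_pos: [0.5847, -0.1514, 0.0469]
eef_rot: [0.707, 0.707, 0.0, 0.0]
ft_force: [-0.5, 0.6, 0.0]
width: 0.0341
```

Call:
step_arm(
  increments=[
    [[0,0,0],[0,0,0]],
    [[0,0,0],[0,0,0]],
    [[0,0,0],[0,0,0]],
    [[0,0,0],[0,0,0]],
    [[0,0,0],[0,0,0]],
  ],
  hand=1,
)

```text
time: 5.2
ee_pos: [0.5848, -0.1514, 0.0469]
eef_rot: [0.707, 0.707, 0.0, 0.0]
ft_force: [0.7, 0.3, -0.5]
width: 0.0133
```

Call:
step_arm(
  increments=[
    [[0,0,0],[0,0,0]],
    [[0,0,0],[0,0,0]],
    [[0,0,0],[0,0,0]],
    [[0,0,0],[0,0,0]],
    [[0,0,0],[0,0,0]],
  ],
)

```text
time: 5.7
ee_pos: [0.5847, -0.1514, 0.0469]
eef_rot: [0.707, 0.707, 0.0, 0.0]
ft_force: [1.0, -0.1, -0.5]
width: 0.0131
```

Run:
```python
from h import *
stt();t=cam("top"); crop(t,260,180,460,330,4,"t3"); s=cam("scene");crop(s,140,100,380,280,3.3,"s3")
```

```text
t 5.7 p [ 0.5847 -0.1514  0.0469] yaw_y 0.1 z [ 0. -0. -1.] q [-0.31  0.5   0.62  1.73 -0.33  1.01  0.43] F [ 1.  -0.1 -0.5] w 0.0131
```

View pics/s3.png

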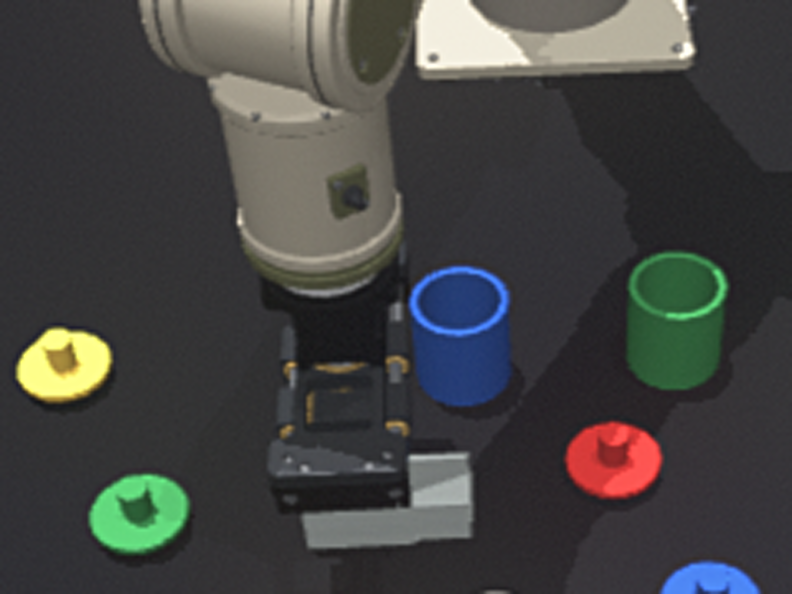

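Run:
```python
from h import *
plan([([.585,-.151,.165],toolR(0)),([.456,-.164,.165],toolR(0)),([.456,-.150,.148],toolR(0,[-22,0,0]))],sp=.03,an=5)
```

```text
[[[0.0, 0.0, -0.03], [0.0, 0.0, 0.0]], [[0.0, 0.0, -0.059], [0.0, 0.0, 0.0]], [[0.0, 0.0, -0.089], [0.0, 0.0, 0.001]], [[0.0, 0.0, -0.118], [0.001, 0.0, 0.001]], [[-0.002, -0.026, -0.118], [0.001, 0.0, 0.001]]]
[[[-0.003, -0.026, 0.0], [0.0, 0.0, 0.0]], [[-0.005, -0.052, 0.0], [0.0, 0.0, 0.0]], [[-0.008, -0.077, 0.0], [0.0, 0.0, 0.0]], [[-0.01, -0.103, 0.0], [0.0, 0.0, 0.0]], [[-0.008, -0.103, 0.003], [0.0, -0.077, 0.0]]]
[[[0.003, 0.0, 0.003], [0.0, -0.077, 0.0]], [[0.006, 0.0, 0.006], [0.0, -0.154, 0.0]], [[0.009, 0.0, 0.01], [0.0, -0.23, 0.0]], [[0.012, 0.0, 0.013], [0.0, -0.307, 0.0]]]
```

Call:
step_arm(
  increments=[
    [[0,0,-0.02],[0,0,0]],
    [[0,0,-0.045],[0,0,0]],
    [[0,0,-0.075],[0,0,0]],
    [[0,0,-0.1],[0,0,0]],
    [[0,0,-0.118],[0,0,0]],
  ],
)

```text
time: 6.3
ee_pos: [0.5849, -0.1516, 0.1666]
eef_rot: [0.707, 0.707, 0.001, 0.001]
ft_force: [0.3, -0.2, -3.0]
width: 0.0136
```

Call:
step_arm(
  increments=[
    [[-0.002,-0.02,0],[0,0,0]],
    [[-0.004,-0.045,0],[0,0,0]],
    [[-0.007,-0.075,0],[0,0,0]],
    [[-0.01,-0.105,0],[0,0,0]],
    [[-0.013,-0.129,0],[0,0,0]],
  ],
)

```text
time: 6.8
ee_pos: [0.4542, -0.1648, 0.1661]
eef_rot: [0.707, 0.707, 0.0, 0.0]
ft_force: [-0.1, -0.0, -1.9]
width: 0.0132
```

Call:
step_arm(
  increments=[
    [[0,0,0],[0,0,0]],
    [[0,0,0],[0,0,0]],
  ],
)

```text
time: 7.0
ee_pos: [0.4542, -0.1646, 0.1662]
eef_rot: [0.707, 0.707, 0.001, 0.0]
ft_force: [0.1, -0.5, -1.3]
width: 0.0136
```

Run:
```python
from h import *
stt();t=cam("top"); crop(t,260,180,460,330,4,"t4"); s=cam("scene");crop(s,140,100,380,280,3.3,"s4")
print([(b,a) for b,a,c in blobs(t,"blue") if 255<b[0]<450 and b[1]>180],[(b,a) for b,a,c in blobs(s,"blue") if 180<b[0]<400 and b[1]>100])
plan([([.456,-.150,.148],toolR(0,[-22,0,0]))],sp=.03,an=4.5)
```

```text
t 7.0 p [ 0.4542 -0.1646  0.1662] yaw_y 0.0 z [ 0.002  0.001 -1.   ] q [-0.44  0.04  0.72  1.93 -0.03  1.17  0.29] F [ 0.1 -0.5 -1.3] w 0.0136
[([273, 204, 24, 24], 450), ([326, 288, 25, 27], 438)] [([264, 181, 31, 42], 1126), ([340, 270, 31, 27], 667)]
[[[0.003, 0.0, 0.004], [0.0, -0.077, 0.0]], [[0.006, 0.0, 0.007], [0.001, -0.154, 0.0]], [[0.009, 0.001, 0.011], [0.001, -0.23, 0.0]], [[0.012, 0.001, 0.015], [0.001, -0.307, 0.001]], [[0.015, 0.001, 0.018], [0.002, -0.384, 0.001]]]
```

View pics/s4.png

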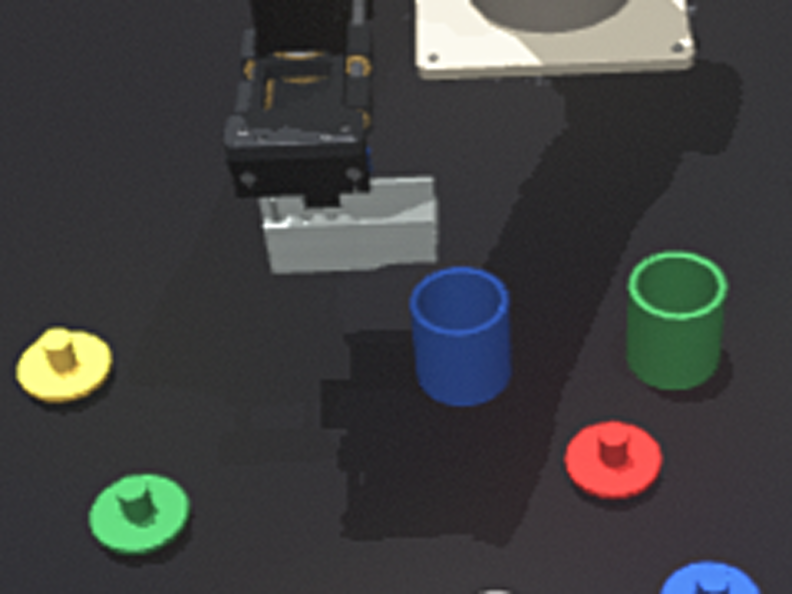

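View pics/t4.png

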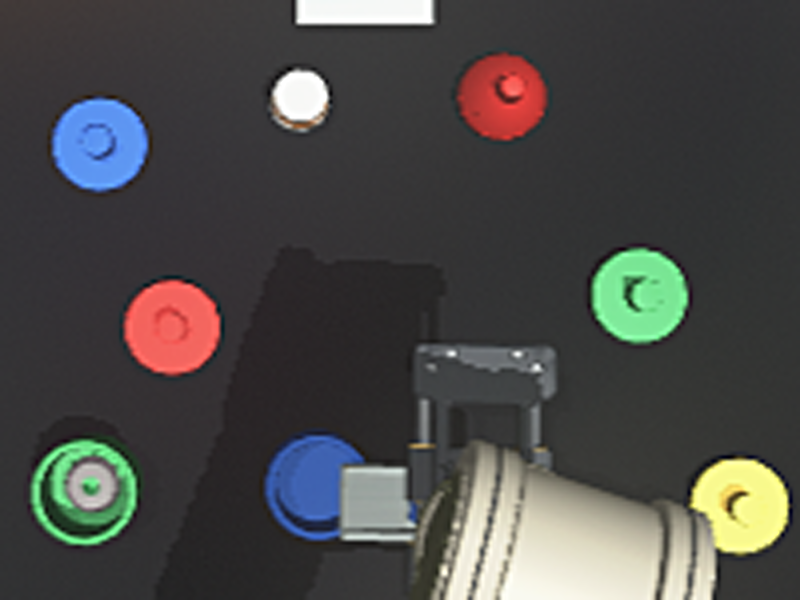

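The scoop is held level with its balls still in. In the top crop the front edge sits at about (342,466)–(342,537) and the jar rim centre at about (319,487). I'll check the lip position.

Run:
```python
from h import *
t=cam("top"); w=lambda u,v:[260+u/4,180+v/4]
print(back(t,[w(342,466),w(342,537)],.158))
q=lambda u,v:[140+u/3.3,100+v/3.3]
print(back(cam("scene"),[q(433,178),q(437,218)],.158))
```

```text
[[ 0.47600492 -0.09841147  0.158     ]
 [ 0.43517812 -0.09886886  0.158     ]]
[[ 0.43904503 -0.09610381  0.158     ]
 [ 0.47752869 -0.09409941  0.158     ]]
```

The measured lip is at y ≈ -0.098, x ≈ 0.456, which matches the prediction. Now I'll tilt.

Call:
step_arm(
  increments=[
    [[0.003,0,0.004],[0,-0.077,0]],
    [[0.006,0,0.007],[0,-0.154,0]],
    [[0.009,0.001,0.011],[0,-0.23,0]],
    [[0.012,0.001,0.015],[0,-0.307,0]],
    [[0.015,0.001,0.018],[0,-0.384,0]],
  ],
)

```text
time: 7.7
ee_pos: [0.4566, -0.1492, 0.148]
eef_rot: [0.693, 0.694, -0.135, 0.137]
ft_force: [-0.4, 0.4, -1.9]
width: 0.0138
```

Run:
```python
from h import *
stt()
def T(f,sy=-.099,sz=.093):
    c,s=np.cos(np.radians(f)),np.sin(np.radians(f)); return ([.456,sy-(.0654*c-.0249*s),sz+.0654*s+.0249*c],toolR(0,[-f,0,0]))
plan([T(f) for f in (24,26,28,30,32,34,36,38,40,42,44,46,48,50,52)],sp=.03,an=5)
```

```text
t 7.7 p [ 0.4566 -0.1492  0.148 ] yaw_y 0.1 z [ 0.002 -0.378 -0.926] q [-0.61  0.03  0.56  2.04  0.41  1.13 -0.24] F [-0.4  0.4 -1.9] w 0.0138
[[[0.003, -0.001, 0.005], [0.002, -0.031, 0.001]], [[0.004, -0.001, 0.003], [0.002, -0.066, 0.001]], [[0.005, -0.001, 0.001], [0.002, -0.101, 0.001]], [[0.006, -0.001, -0.002], [0.002, -0.136, 0.001]], [[0.007, -0.001, -0.004], [0.002, -0.171, 0.001]]]
[[[0.001, 0.0, -0.002], [0.0, -0.035, 0.0]], [[0.002, 0.0, -0.005], [0.0, -0.07, 0.0]], [[0.003, 0.0, -0.007], [0.0, -0.105, 0.0]], [[0.004, 0.0, -0.009], [0.0, -0.14, 0.0]], [[0.005, 0.0, -0.011], [0.0, -0.175, 0.0]]]
[[[0.001, 0.0, -0.002], [0.0, -0.035, 0.0]], [[0.002, 0.0, -0.005], [0.0, -0.07, 0.0]], [[0.003, 0.0, -0.007], [0.0, -0.105, 0.0]], [[0.004, 0.0, -0.009], [0.0, -0.14, 0.0]], [[0.005, 0.0, -0.011], [0.0, -0.175, 0.0]]]
```

Call:
step_arm(
  increments=[
    [[0.003,-0.001,0.005],[0,-0.031,0]],
    [[0.004,-0.001,0.003],[0,-0.066,0]],
    [[0.005,-0.001,0.001],[0,-0.101,0]],
    [[0.006,-0.001,-0.002],[0,-0.136,0]],
    [[0.007,-0.001,-0.004],[0,-0.171,0]],
  ],
)

```text
time: 8.2
ee_pos: [0.4562, -0.1407, 0.149]
eef_rot: [0.679, 0.68, -0.195, 0.196]
ft_force: [-0.9, -0.5, -2.1]
width: 0.0135
```

Call:
step_arm(
  increments=[
    [[0.001,0,-0.002],[0,-0.035,0]],
    [[0.002,0,-0.005],[0,-0.07,0]],
    [[0.003,0,-0.007],[0,-0.105,0]],
    [[0.004,0,-0.009],[0,-0.14,0]],
    [[0.005,0,-0.011],[0,-0.175,0]],
  ],
)

```text
time: 8.7
ee_pos: [0.4568, -0.13, 0.1556]
eef_rot: [0.659, 0.66, -0.254, 0.255]
ft_force: [0.9, -0.3, -1.1]
width: 0.0137
```

Call:
step_arm(
  increments=[
    [[0.001,0,-0.002],[0,-0.035,0]],
    [[0.002,0,-0.005],[0,-0.07,0]],
    [[0.003,0,-0.007],[0,-0.105,0]],
    [[0.004,0,-0.009],[0,-0.14,0]],
    [[0.005,0,-0.011],[0,-0.175,0]],
  ],
)

```text
time: 9.2
ee_pos: [0.4568, -0.1186, 0.1604]
eef_rot: [0.634, 0.635, -0.311, 0.313]
ft_force: [0.4, -0.3, -1.0]
width: 0.0133
```

```bash
cat >> h.py <<'E'
def T(f,sy=-.099,sz=.093,x=.456):
    c,s=np.cos(np.radians(f)),np.sin(np.radians(f)); return ([x,sy-(.0654*c-.0249*s),sz+.0654*s+.0249*c],toolR(0,[-f,0,0]))
E
python3 - <<'E'
from h import *
stt()
t=cam("top"); crop(t,260,180,460,330,4,"t5"); s=cam("scene");crop(s,140,100,380,280,3.3,"s5")
plan([T(f) for f in (56,60,64,68,72)],sp=.03,an=5)
E
```

```text
t 9.2 p [ 0.4568 -0.1186  0.1604] yaw_y 0.1 z [ 0.003 -0.792 -0.611] q [-0.83  0.26  0.44  2.05  0.74  1.35 -0.74] F [ 0.4 -0.3 -1. ] w 0.0133
[[[0.001, -0.001, -0.003], [0.004, -0.064, 0.002]], [[0.003, -0.001, -0.008], [0.004, -0.133, 0.002]], [[0.006, -0.001, -0.012], [0.004, -0.203, 0.002]], [[0.008, -0.001, -0.016], [0.004, -0.273, 0.001]], [[0.011, -0.001, -0.02], [0.004, -0.343, 0.001]]]
```

View pics/s5.png

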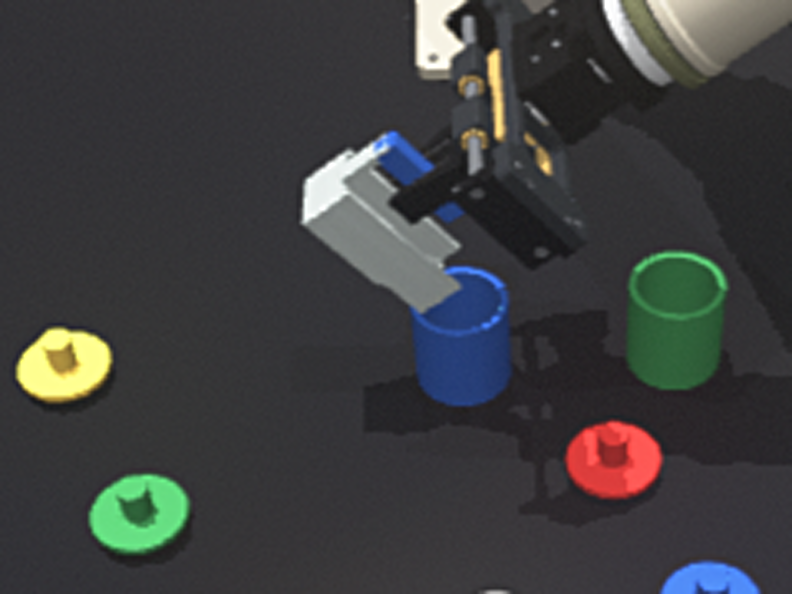

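View pics/t5.png

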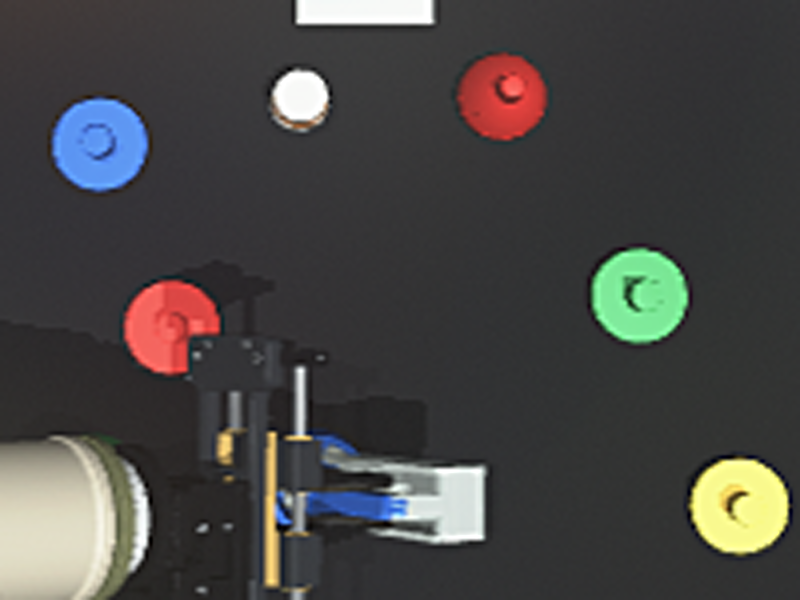

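The scoop is tipped about 52° with its lip inside the jar mouth (crop px 445,290), and no stray balls are visible. I'll continue to about 72° and hold.

Call:
step_arm(
  increments=[
    [[0.001,-0.001,-0.003],[0.004,-0.064,0]],
    [[0.003,-0.001,-0.008],[0.004,-0.133,0]],
    [[0.006,-0.001,-0.012],[0.004,-0.203,0]],
    [[0.008,-0.001,-0.016],[0.004,-0.273,0]],
    [[0.011,-0.001,-0.02],[0.004,-0.343,0]],
  ],
)

```text
time: 9.8
ee_pos: [0.4559, -0.0952, 0.1636]
eef_rot: [0.571, 0.572, -0.416, 0.416]
ft_force: [-0.2, 0.2, -1.3]
width: 0.0133
```

Call:
step_arm(
  increments=[
    [[0,0,0],[0,0,0]],
    [[0,0,0],[0,0,0]],
    [[0,0,0],[0,0,0]],
    [[0,0,0],[0,0,0]],
    [[0,0,0],[0,0,0]],
  ],
)

```text
time: 10.3
ee_pos: [0.4559, -0.0956, 0.1639]
eef_rot: [0.572, 0.572, -0.416, 0.416]
ft_force: [0.4, 0.1, -2.5]
width: 0.0131
```

Run:
```python
from h import *
stt()
t=cam("top"); crop(t,260,180,460,330,4,"t6"); s=cam("scene");crop(s,140,100,380,280,3.3,"s6")
plan([T(f,sz=.098) for f in (64,56,48,40,32)]+[([.456,-.165,.165],toolR(0))]+[([.585,-.1515,.165],toolR(0))],sp=.04,an=8)
```

```text
t 10.3 p [ 0.4559 -0.0956  0.1639] yaw_y -0.0 z [-0.    -0.951 -0.308] q [-0.93  0.52  0.41  2.01  0.82  1.52 -0.93] F [ 0.4  0.1 -2.5] w 0.0131
[[[-0.003, 0.0, 0.004], [0.0, 0.07, -0.0]], [[-0.007, 0.0, 0.008], [0.0, 0.141, -0.0]], [[-0.008, 0.0, 0.018], [0.0, 0.28, -0.0]], [[-0.008, 0.0, 0.028], [0.0, 0.42, -0.0]], [[-0.008, 0.0, 0.032], [0.0, 0.49, -0.0]]]
[[[-0.002, 0.0, 0.005], [0.0, 0.07, 0.0]], [[-0.004, 0.0, 0.014], [0.0, 0.209, 0.0]], [[-0.01, 0.0, 0.016], [0.0, 0.349, 0.0]], [[-0.016, 0.0, 0.018], [0.0, 0.489, 0.0]], [[-0.023, 0.0, 0.02], [0.0, 0.628, 0.0]]]
[[[-0.006, 0.0, -0.002], [0.0, 0.14, 0.0]], [[-0.003, 0.032, -0.002], [0.0, 0.14, 0.0]], [[0.0, 0.064, -0.003], [0.0, 0.14, 0.0]], [[0.004, 0.097, -0.003], [0.0, 0.14, 0.0]], [[0.007, 0.129, -0.004], [0.0, 0.14, 0.0]]]
```

View pics/s6.png

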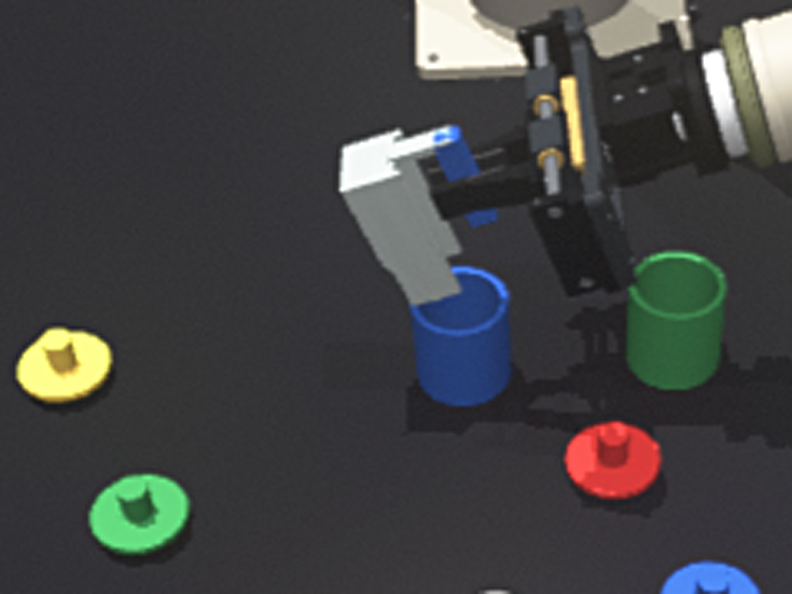

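It is tipped about 72° and nothing is spilled. Now I'll untilt.

Call:
step_arm(
  increments=[
    [[-0.003,0,0.004],[0,0.07,0]],
    [[-0.007,0,0.008],[0,0.14,0]],
    [[-0.008,0,0.018],[0,0.28,0]],
    [[-0.008,0,0.028],[0,0.42,0]],
    [[-0.008,0,0.032],[0,0.49,0]],
  ],
)

```text
time: 10.9
ee_pos: [0.456, -0.13, 0.1627]
eef_rot: [0.658, 0.655, -0.262, 0.263]
ft_force: [0.3, 0.0, -1.3]
width: 0.0135
```

Call:
step_arm(
  increments=[
    [[-0.002,0,0.005],[0,0.07,0]],
    [[-0.004,0,0.012],[0,0.209,0]],
    [[-0.01,0,0.014],[0,0.349,0]],
    [[-0.016,0,0.016],[0,0.489,0]],
    [[-0.025,0,0.016],[0,0.628,0]],
  ],
)

```text
time: 11.4
ee_pos: [0.456, -0.1593, 0.1693]
eef_rot: [0.706, 0.705, -0.043, 0.047]
ft_force: [-0.7, 0.6, -1.7]
width: 0.0135
```

Run:
```python
from h import *
stt()
plan([([.456,-.165,.168],toolR(0))]+[([.585,-.1515,.165],toolR(0))],sp=.035,an=8)
```

```text
t 11.4 p [ 0.456  -0.1593  0.1693] yaw_y -0.1 z [ 0.006 -0.127 -0.992] q [-0.5   0.    0.66  1.96  0.14  1.15  0.1 ] F [-0.7  0.6 -1.7] w 0.0135
[[[-0.006, 0.0, 0.002], [0.006, 0.127, -0.002]], [[-0.002, 0.032, 0.002], [0.006, 0.127, -0.002]], [[0.002, 0.065, 0.003], [0.006, 0.127, -0.002]], [[0.005, 0.097, 0.004], [0.006, 0.127, -0.002]], [[0.009, 0.129, 0.004], [0.006, 0.127, -0.002]]]
```

Call:
step_arm(
  increments=[
    [[-0.006,0,0.002],[0.006,0.127,0]],
    [[-0.002,0.032,0.002],[0.006,0.127,0]],
    [[0.002,0.065,0.003],[0.006,0.127,0]],
    [[0.005,0.097,0.004],[0.006,0.127,0]],
    [[0.009,0.129,0.004],[0.006,0.127,0]],
  ],
)

```text
time: 11.9
ee_pos: [0.5858, -0.1512, 0.1646]
eef_rot: [0.708, 0.706, -0.0, -0.0]
ft_force: [-0.2, -1.1, -1.6]
width: 0.0133
```

Run:
```python
from h import *
stt()
t=cam("top"); crop(t,260,180,460,330,4,"t7"); s=cam("scene");crop(s,140,100,380,280,3.3,"s7")
plan([([.585,-.1515,.049],toolR(0))],sp=.03)
```

```text
t 11.9 p [ 0.5858 -0.1512  0.1646] yaw_y -0.1 z [-0.  0. -1.] q [-0.38  0.38  0.7   1.63 -0.26  1.23  0.38] F [-0.2 -1.1 -1.6] w 0.0133
[[[-0.0, -0.001, 0.029], [-0.0, 0.0, 0.0]], [[-0.001, -0.001, 0.057], [-0.0, 0.0, 0.001]], [[-0.001, -0.002, 0.086], [-0.0, 0.001, 0.001]], [[-0.002, -0.002, 0.115], [-0.001, 0.001, 0.001]]]
```

View pics/t7.png

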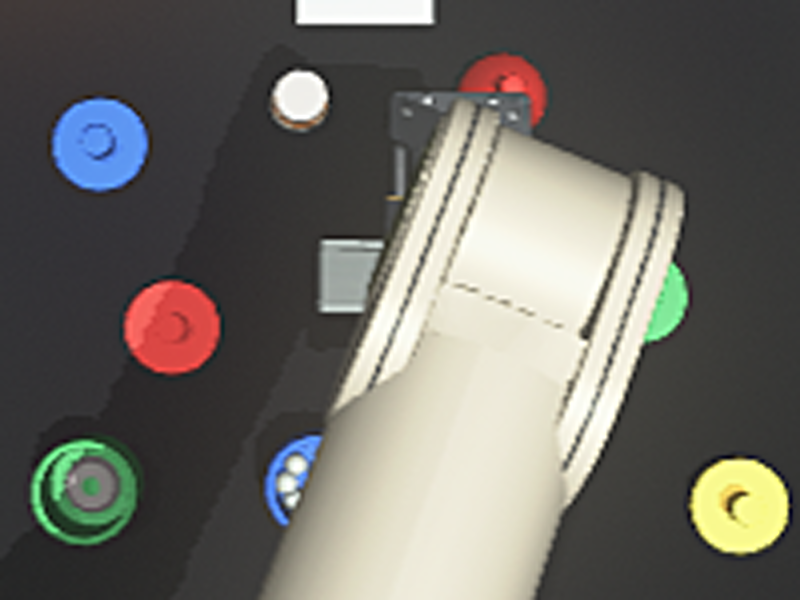

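View pics/s7.png

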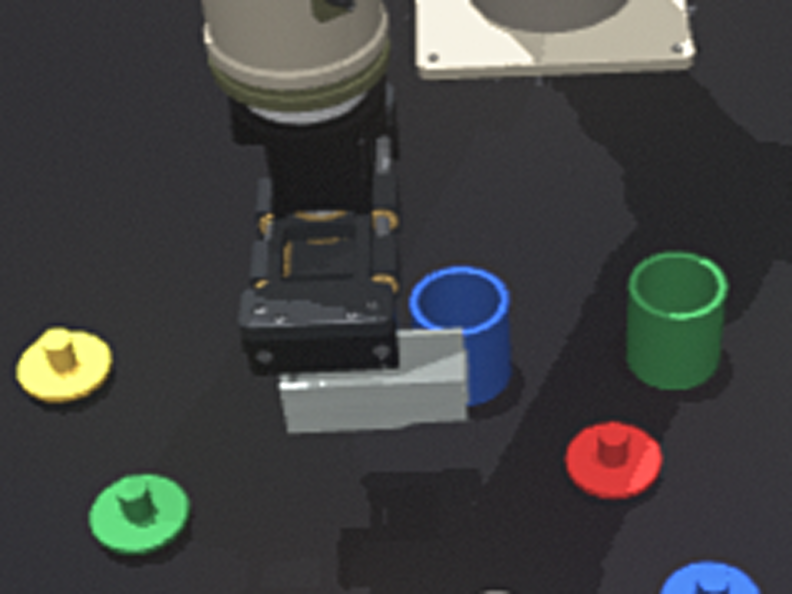

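The balls are in the blue jar, visible at top crop px (290,470), and the scoop is level. I'll set it down.

Call:
step_arm(
  increments=[
    [[0,-0.001,0.029],[0,0,0]],
    [[0,-0.001,0.06],[0,0,0]],
    [[-0.001,-0.001,0.09],[0,0,0]],
    [[-0.001,-0.001,0.108],[0,0,0]],
    [[-0.001,-0.001,0.115],[0,0,0]],
  ],
)

```text
time: 12.5
ee_pos: [0.5846, -0.1505, 0.0469]
eef_rot: [0.707, 0.707, -0.002, -0.001]
ft_force: [-2.3, -0.1, 16.9]
width: 0.0134
```

Call:
step_arm(
  increments=[
    [[0,0,0.002],[0,0,0]],
    [[0,0,0.002],[0,0,0]],
  ],
)

```text
time: 12.7
ee_pos: [0.5847, -0.1506, 0.047]
eef_rot: [0.707, 0.707, -0.001, -0.001]
ft_force: [-4.9, 2.6, 11.0]
width: 0.0133
```

Run:
```python
from h import *
stt()
```

```text
t 12.7 p [ 0.5847 -0.1506  0.047 ] yaw_y 0.0 z [-0.003  0.    -1.   ] q [-0.33  0.51  0.64  1.73 -0.35  1.02  0.44] F [-4.9  2.6 11. ] w 0.0133
```

Call:
step_arm(
  increments=[
    [[0,0,0],[0,0,0]],
    [[0,0,0],[0,0,0]],
    [[0,0,0],[0,0,0]],
    [[0,0,0],[0,0,0]],
    [[0,0,0],[0,0,0]],
  ],
  hand=0,
)

```text
time: 13.2
ee_pos: [0.5846, -0.1507, 0.047]
eef_rot: [0.707, 0.707, -0.001, -0.001]
ft_force: [0.2, -0.9, 0.5]
width: 0.0412
```

Call:
step_arm(
  increments=[
    [[0,0,-0.02],[0,0,0]],
    [[0,0,-0.055],[0,0,0]],
    [[0,0,-0.09],[0,0,0]],
    [[0,0,-0.12],[0,0,0]],
  ],
)

```text
time: 13.6
ee_pos: [0.5851, -0.1509, 0.1687]
eef_rot: [0.707, 0.707, -0.001, -0.001]
ft_force: [0.8, 0.4, 0.5]
width: 0.0441
```

Run:
```python
from h import *
stt()
plan([([.676,.060,.12],toolR(0)),([.676,.060,.06],toolR(0))])
```

```text
t 13.6 p [ 0.5851 -0.1509  0.1687] yaw_y 0.0 z [-0.003  0.    -1.   ] q [-0.38  0.38  0.71  1.62 -0.26  1.24  0.38] F [0.8 0.4 0.5] w 0.0441
[[[0.035, 0.015, 0.008], [-0.0, -0.0, 0.0]], [[0.07, 0.03, 0.016], [-0.001, -0.0, 0.0]], [[0.105, 0.046, 0.024], [-0.001, -0.0, 0.0]], [[0.141, 0.061, 0.032], [-0.002, -0.0, 0.0]], [[0.176, 0.076, 0.04], [-0.002, -0.0, 0.0]]]
[[[0.035, 0.015, 0.008], [-0.0, -0.0, 0.0]], [[0.035, 0.015, 0.038], [-0.0, -0.0, 0.0]], [[0.035, 0.015, 0.068], [-0.0, -0.0, 0.0]]]
```

Call:
step_arm(
  increments=[
    [[0.042,0.018,0.008],[0,0,0]],
    [[0.085,0.037,0.016],[0,0,0]],
    [[0.128,0.055,0.024],[0,0,0]],
    [[0.17,0.073,0.032],[0,0,0]],
    [[0.211,0.091,0.045],[0,0,0]],
  ],
)

```text
time: 14.1
ee_pos: [0.6768, 0.0622, 0.1236]
eef_rot: [0.707, 0.707, -0.0, -0.001]
ft_force: [0.2, -1.5, 0.2]
width: 0.0436
```

Run:
```python
from h import *
stt()
t=cam("top"); s=cam("scene"); cv2.imwrite("pics/s8.png",s["pixels"]); crop(t,260,180,460,330,4,"t8")
for n,c in(("top",t),("scene",s)):
    for k in HUE: print(n,k,[(b,a) for b,a,_ in blobs(c,k) if 130<b[0]<460 and 160<b[1]<330])
plan([([.676,.060,.06],toolR(0)),([.676,.060,.019],toolR(0))])
```

```text
t 14.1 p [0.6768 0.0622 0.1236] yaw_y 0.0 z [-0.002  0.001 -1.   ] q [-0.58  0.58  0.6   1.45 -0.34  1.23  0.07] F [ 0.2 -1.5  0.2] w 0.0436
top blue [([291, 207, 6, 16], 67), ([354, 248, 28, 6], 148), ([326, 288, 27, 27], 414)]
top green [([145, 242, 43, 3], 48), ([408, 242, 24, 24], 453), ([273, 290, 21, 26], 200)]
top red [([374, 193, 23, 22], 380), ([291, 250, 24, 24], 457)]
top yellow [([432, 295, 26, 23], 393)]
scene blue [([264, 180, 31, 43], 1130), ([228, 231, 36, 12], 366), ([340, 270, 31, 27], 662)]
scene green [([330, 177, 19, 41], 471), ([415, 233, 106, 13], 870), ([167, 244, 31, 24], 579)]
scene red [([311, 227, 30, 25], 568), ([207, 283, 30, 37], 790)]
scene yellow [([145, 199, 29, 23], 512)]
[[[-0.005, 0.0, 0.03], [-0.003, -0.001, 0.005]], [[-0.009, 0.0, 0.06], [-0.006, -0.003, 0.01]], [[-0.01, 0.0, 0.101], [-0.006, -0.003, 0.01]]]
```

View pics/s8.png

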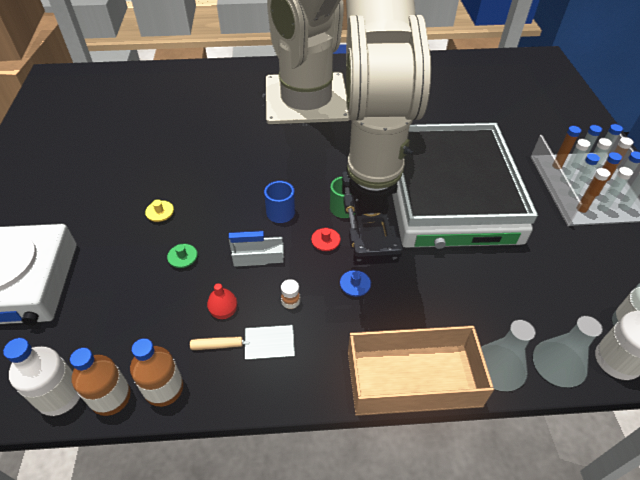

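View pics/t8.png

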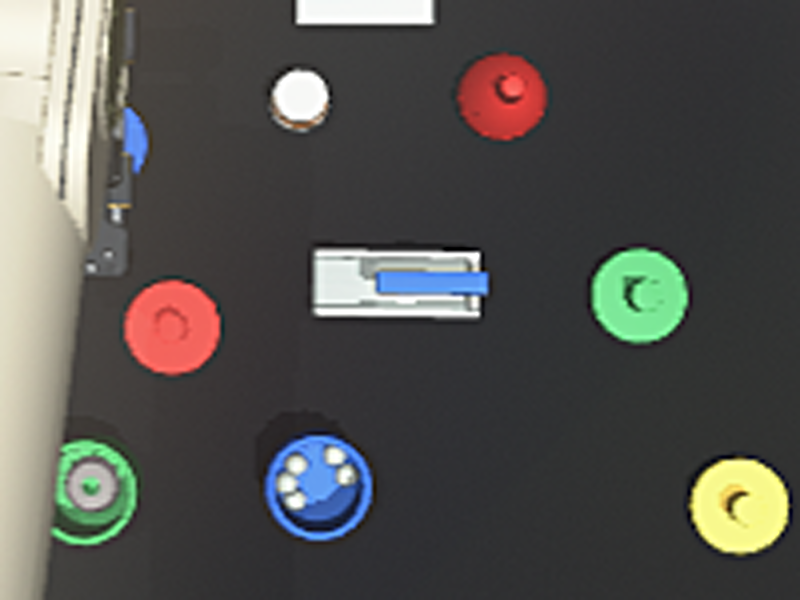

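The scoop is empty and level at its old place. Five balls are in the blue jar (crop px 296,465 / 288,484 / 296,501 / 336,456 / 345,474), none are on the bench, and all the lids are where they were. I'll descend on the blue lid.

Call:
step_arm(
  increments=[
    [[-0.001,0,0.035],[0,0,0]],
    [[-0.002,-0.001,0.07],[0,-0.001,0]],
    [[-0.002,-0.001,0.095],[-0.001,-0.002,0]],
    [[-0.002,-0.001,0.1045],[-0.001,-0.002,0]],
    [[-0.002,-0.001,0.1045],[-0.001,-0.002,0]],
  ],
)

```text
time: 14.7
ee_pos: [0.6741, 0.0674, 0.0164]
eef_rot: [0.704, 0.711, -0.002, -0.003]
ft_force: [0.9, 0.3, -0.6]
width: 0.0435
```

Run:
```python
from h import *
stt()
```

```text
t 14.7 p [0.6741 0.0674 0.0164] yaw_y 0.6 z [-0.006  0.001 -1.   ] q [-0.55  0.68  0.55  1.53 -0.39  1.05  0.11] F [ 0.9  0.3 -0.6] w 0.0435
```

Call:
step_arm(
  increments=[
    [[0,0,-0.003],[0,0,0]],
    [[-0.007,0.002,-0.003],[0.006,0,0.008]],
    [[-0.007,0.002,-0.003],[0.006,0,0.008]],
    [[-0.007,0.002,-0.003],[0.006,0,0.008]],
  ],
)

```text
time: 15.1
ee_pos: [0.6764, 0.0597, 0.0194]
eef_rot: [0.707, 0.707, -0.004, -0.005]
ft_force: [0.1, -0.7, 0.3]
width: 0.0436
```

Run:
```python
from h import *
stt()
```

```text
t 15.1 p [0.6764 0.0597 0.0194] yaw_y 0.1 z [-0.012  0.001 -1.   ] q [-0.54  0.69  0.56  1.51 -0.39  1.07  0.11] F [ 0.1 -0.7  0.3] w 0.0436
```

Call:
step_arm(
  increments=[
    [[0,0,0],[-0.012,0,0]],
    [[0,0,0],[-0.012,0,0]],
    [[0,0,0],[-0.012,0,0]],
    [[0,0,0],[-0.012,0,0]],
    [[0,0,0],[-0.012,0,0]],
  ],
  hand=1,
  grip_force=25,
)

```text
time: 15.6
ee_pos: [0.6763, 0.0599, 0.0194]
eef_rot: [0.707, 0.707, 0.0, -0.0]
ft_force: [-0.3, 0.1, 1.6]
width: 0.0189
```

Call:
step_arm(
  increments=[
    [[0,0,0],[0,0,0]],
    [[0,0,0],[0,0,0]],
    [[0,0,-0.01],[0,0,0]],
    [[0,0,-0.04],[0,0,0]],
    [[0,0,-0.08],[0,0,0]],
  ],
)

```text
time: 16.1
ee_pos: [0.6751, 0.0597, 0.0992]
eef_rot: [0.707, 0.707, -0.001, -0.001]
ft_force: [0.7, 0.1, -0.2]
width: 0.0195
```

Run:
```python
from h import *
stt()
plan([([.677,.060,.16],toolR(0)),([.456,-.086,.15],toolR(0))],sp=.042)
t=cam("top"); s=cam("scene"); crop(s,240,150,400,310,3.7,"s9")
```

```text
t 16.1 p [0.6751 0.0597 0.0992] yaw_y 0.1 z [-0.004  0.    -1.   ] q [-0.57  0.59  0.6   1.47 -0.35  1.18  0.08] F [ 0.7  0.1 -0.2] w 0.0195
[[[0.0, 0.001, -0.03], [-0.002, -0.0, 0.0]], [[0.0, 0.002, -0.061], [-0.004, -0.0, 0.001]], [[-0.021, -0.03, -0.059], [-0.004, -0.0, 0.001]], [[-0.041, -0.061, -0.058], [-0.004, -0.0, 0.001]], [[-0.062, -0.093, -0.056], [-0.004, -0.0, 0.001]]]
[[[-0.021, -0.032, 0.001], [0.0, 0.0, 0.0]], [[-0.042, -0.063, 0.003], [0.0, 0.0, 0.0]], [[-0.063, -0.095, 0.004], [0.0, 0.0, 0.0]], [[-0.083, -0.126, 0.006], [0.0, 0.0, 0.0]]]
```

View pics/s9.png

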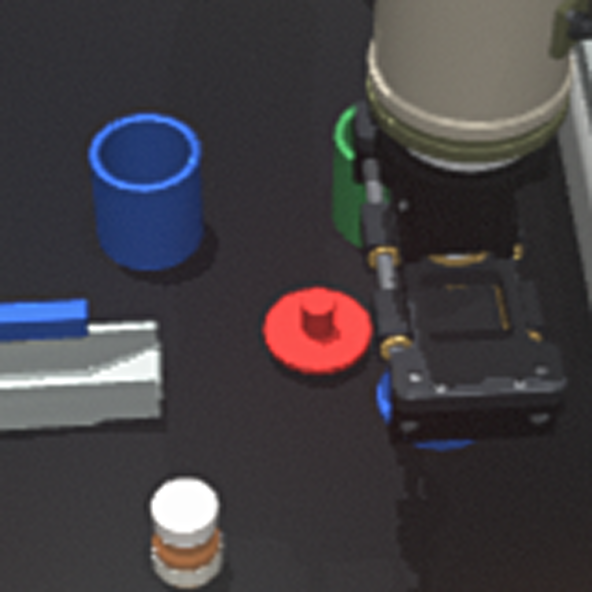

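The lid is gripped (19.5 mm opening) and lifted, with its flange now at crop px y≈440, higher than before. I'll carry it over the blue jar.

Call:
step_arm(
  increments=[
    [[0,0.001,-0.03],[-0.002,0,0]],
    [[0,0.002,-0.061],[-0.004,0,0]],
    [[-0.021,-0.03,-0.059],[-0.004,0,0]],
    [[-0.041,-0.061,-0.058],[-0.004,0,0]],
    [[-0.062,-0.093,-0.056],[-0.004,0,0]],
  ],
)

```text
time: 16.7
ee_pos: [0.5852, -0.0035, 0.1615]
eef_rot: [0.707, 0.707, 0.006, 0.004]
ft_force: [0.4, -0.5, 0.3]
width: 0.019
```

Call:
step_arm(
  increments=[
    [[-0.021,-0.032,0.001],[0,0,0]],
    [[-0.042,-0.063,0.003],[0,0,0]],
    [[-0.063,-0.095,0.004],[0,0,0]],
    [[-0.083,-0.126,0.006],[0,0,0]],
    [[-0.083,-0.126,0.006],[0,0,0]],
  ],
)

```text
time: 17.2
ee_pos: [0.4561, -0.0894, 0.1536]
eef_rot: [0.709, 0.706, 0.006, 0.003]
ft_force: [0.7, 1.5, -1.1]
width: 0.0193
```

Call:
step_arm(
  increments=[
    [[0,0,0],[0,0,0]],
    [[0,0,0],[0,0,0]],
  ],
)

```text
time: 17.4
ee_pos: [0.4564, -0.0895, 0.154]
eef_rot: [0.709, 0.706, 0.007, 0.003]
ft_force: [0.6, -0.4, 0.8]
width: 0.0194
```

Run:
```python
from h import *
stt()
plan([([.456,-.086,.10],toolR(0))],sp=.042)
t=cam("top"); s=cam("scene"); crop(s,240,100,400,260,3.7,"s10"); crop(t,260,180,460,330,4,"t10")
print(proj(s,[[.4557,-.0858,.132]]))
for k in ("blue",): print([(b,a) for b,a,_ in blobs(s,k) if 130<b[0]<460 and 100<b[1]<330])
```

```text
t 17.4 p [ 0.4564 -0.0895  0.154 ] yaw_y -0.3 z [ 0.014  0.005 -1.   ] q [-0.63 -0.01  0.74  2.   -0.    1.14  0.11] F [ 0.6 -0.4  0.8] w 0.0194
[[[0.002, -0.001, 0.027], [0.007, -0.002, -0.002]], [[0.003, -0.001, 0.054], [0.014, -0.005, -0.004]]]
[[276.99475071 168.47357013]]
[([260, 159, 31, 17], 297), ([264, 181, 31, 42], 1119), ([228, 230, 36, 13], 369)]
```

View pics/s10.png

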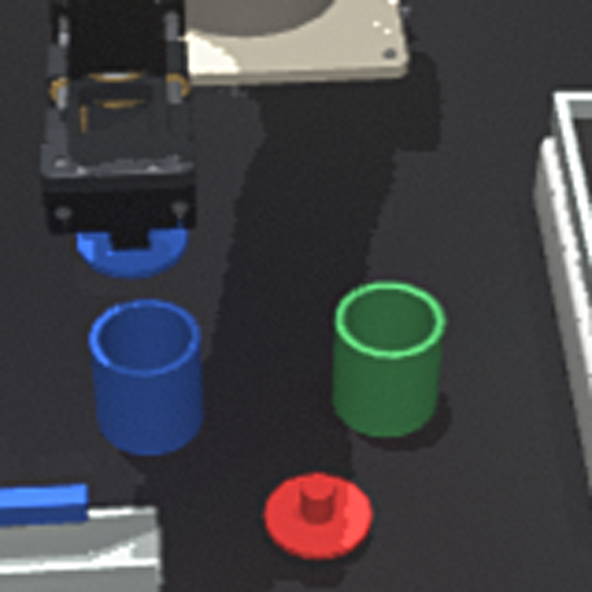

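The lid hangs level above the jar, 3.5 mm to the -y side, so I'll correct that while descending.

Call:
step_arm(
  increments=[
    [[0.002,-0.001,0.015],[0.007,-0.003,0]],
    [[0.0035,-0.001,0.03],[0.014,-0.005,0.004]],
    [[0.0035,-0.001,0.054],[0.014,-0.005,0.004]],
    [[0.0035,-0.001,0.054],[0.014,-0.005,0.004]],
    [[0.0035,-0.001,0.054],[0.014,-0.005,0.004]],
  ],
)

```text
time: 18.0
ee_pos: [0.4561, -0.0854, 0.0993]
eef_rot: [0.71, 0.705, -0.002, -0.0]
ft_force: [-1.3, -0.1, -0.1]
width: 0.0192
```

Run:
```python
from h import *
stt()
```

```text
t 18.0 p [ 0.4561 -0.0854  0.0993] yaw_y -0.4 z [-0.003 -0.002 -1.   ] q [-0.62  0.09  0.75  2.05 -0.07  1.03  0.15] F [-1.3 -0.1 -0.1] w 0.0192
```

Call:
step_arm(
  increments=[
    [[0,0,0.006],[0,0,0]],
    [[0,0,0.012],[0,0,0]],
    [[0,0,0.017],[0,0,0]],
    [[0,0,0.018],[0,0,0]],
    [[0,0,0.018],[0,0,0]],
  ],
)

```text
time: 18.5
ee_pos: [0.4559, -0.0855, 0.0812]
eef_rot: [0.71, 0.704, -0.002, -0.0]
ft_force: [0.7, -0.6, -0.4]
width: 0.0191
```

Run:
```python
from h import *
stt()
```

```text
t 18.5 p [ 0.4559 -0.0855  0.0812] yaw_y -0.4 z [-0.003 -0.002 -1.   ] q [-0.61  0.13  0.75  2.07 -0.1   0.98  0.18] F [ 0.7 -0.6 -0.4] w 0.0191
```

Call:
step_arm(
  increments=[
    [[0,0,0.0015],[0,0,0]],
    [[0,0,0.0015],[0,0,0]],
  ],
)

```text
time: 18.7
ee_pos: [0.4563, -0.0856, 0.0803]
eef_rot: [0.71, 0.704, -0.001, -0.0]
ft_force: [-3.1, 0.7, 5.6]
width: 0.0192
```

Call:
step_arm(
  increments=[
    [[0,0,0],[0,0,0]],
    [[0,0,0],[0,0,0]],
    [[0,0,0],[0,0,0]],
    [[0,0,0],[0,0,0]],
    [[0,0,0],[0,0,0]],
  ],
  hand=0,
)

```text
time: 19.2
ee_pos: [0.4563, -0.0856, 0.0802]
eef_rot: [0.71, 0.704, -0.002, -0.0]
ft_force: [0.3, -0.4, 0.1]
width: 0.0425
```

Call:
step_arm(
  increments=[
    [[0,0,-0.02],[0,0,0]],
    [[0,0,-0.06],[0,0,0]],
    [[0,0,-0.09],[0,0,0]],
  ],
)

```text
time: 19.5
ee_pos: [0.4565, -0.0858, 0.1719]
eef_rot: [0.71, 0.704, -0.002, 0.0]
ft_force: [0.8, 0.1, 0.5]
width: 0.0436
```

Run:
```python
from h import *
stt()
s=cam("scene"); crop(s,200,100,400,260,3.7,"s11")
b=[(b,a) for b,a,_ in blobs(s,"blue") if 130<b[0]<460 and 100<b[1]<330]; print(b)
print(bb(s,np.r_[ring(.4557,-.0858,0,.033),ring(.4557,-.0858,.07,.033),ring(.4557,-.0858,.1,.01)]))
plan([([.58,-.296,.16],toolR(-27))],sp=.042)
```

```text
t 19.5 p [ 0.4565 -0.0858  0.1719] yaw_y -0.5 z [-0.002 -0.002 -1.   ] q [-0.65 -0.02  0.74  1.97  0.02  1.19  0.08] F [0.8 0.1 0.5] w 0.0436
[([264, 178, 31, 45], 1163), ([228, 230, 36, 13], 367)]
[263.57216423 176.63097121 294.44791423 222.41060304]
[[[-0.035, 0.02, 0.003], [0.001, 0.0, 0.077]], [[-0.07, 0.041, 0.006], [0.001, 0.0, 0.154]], [[-0.104, 0.061, 0.008], [0.002, 0.0, 0.231]], [[-0.139, 0.082, 0.011], [0.003, 0.0, 0.308]], [[-0.174, 0.102, 0.014], [0.003, 0.0, 0.386]]]
[[[-0.025, 0.032, 0.003], [0.001, 0.0, 0.077]]]
```

View pics/s11.png

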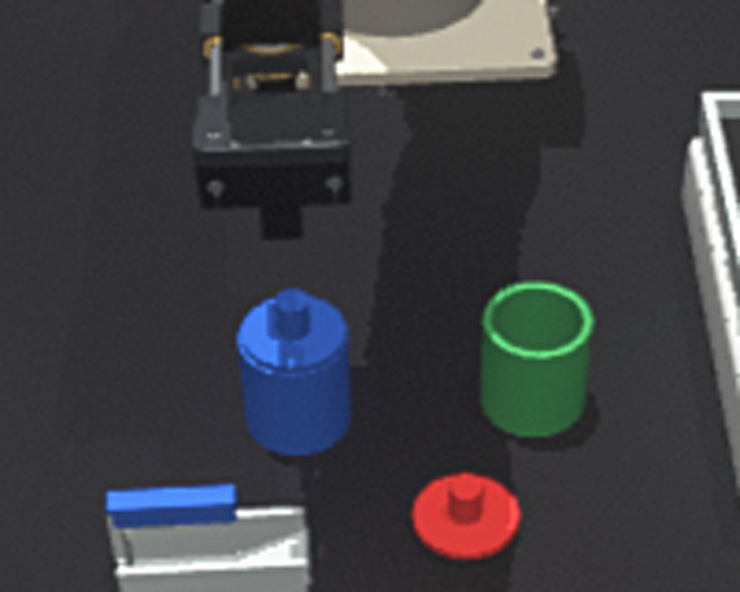

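The blue lid is seated flat and level on the jar (crop px 293,325). Now the green lid.

Call:
step_arm(
  increments=[
    [[-0.035,0.02,0.003],[0,0,0.077]],
    [[-0.07,0.041,0.006],[0,0,0.154]],
    [[-0.104,0.061,0.008],[0.002,0,0.231]],
    [[-0.139,0.082,0.011],[0.003,0,0.308]],
    [[-0.174,0.102,0.014],[0.003,0,0.386]],
  ],
)

```text
time: 20.05
ee_pos: [0.5604, -0.2619, 0.1618]
eef_rot: [0.832, 0.554, 0.0, 0.0]
ft_force: [-0.2, 0.3, 0.7]
width: 0.0437
```

Call:
step_arm(
  increments=[
    [[-0.025,0.032,0.003],[0,0,0.077]],
    [[-0.025,0.032,0.003],[0,0,0.077]],
    [[-0.025,0.032,0.003],[0,0,0.077]],
  ],
)

```text
time: 20.35
ee_pos: [0.5797, -0.2983, 0.1577]
eef_rot: [0.853, 0.521, -0.001, 0.0]
ft_force: [-0.1, 0.3, 0.0]
width: 0.0433
```

Run:
```python
from h import *
s=cam("scene"); t=cam("top")
stt()
for n,c in(("top",t),("scene",s)):
    print(n,[(b,a) for b,a,_ in blobs(c,"green") if 130<b[0]<460 and 160<b[1]<330])
plan([([.58,-.296,.12],toolR(-27)),([.58,-.296,.0195],toolR(-27))],sp=.042)
```

```text
t 20.45 p [ 0.5802 -0.2963  0.1588] yaw_y -27.0 z [ 0.  0. -1.] q [-0.21  0.55  0.87  1.5  -0.43  1.28  0.24] F [ 0.3  0.2 -0.1] w 0.0434
top [([145, 242, 85, 5], 94), ([408, 242, 19, 22], 243), ([268, 290, 27, 26], 323)]
scene [([330, 176, 31, 42], 1046), ([415, 233, 106, 13], 872), ([167, 244, 30, 24], 576)]
[[[0.0, -0.0, 0.039], [0.0, -0.0, -0.001]], [[0.0, -0.0, 0.072], [0.0, -0.0, -0.001]], [[0.0, -0.0, 0.106], [0.0, -0.0, -0.001]], [[0.0, -0.0, 0.139], [0.0, -0.0, -0.001]]]
```

Nothing has moved. I'll descend on it.

Call:
step_arm(
  increments=[
    [[0,0,0.039],[0,0,0]],
    [[0,0,0.072],[0,0,0]],
    [[0,0,0.106],[0,0,0]],
    [[0,0,0.13],[0,0,0]],
    [[0,0,0.138],[0,0,0]],
  ],
)

```text
time: 20.95
ee_pos: [0.5796, -0.2937, 0.0191]
eef_rot: [0.852, 0.523, 0.0, -0.001]
ft_force: [-0.4, -0.1, -0.3]
width: 0.0434
```

Call:
step_arm(
  increments=[
    [[0,0,0.001],[0,0,0]],
    [[0,0,0.001],[0,0,0]],
  ],
)

```text
time: 21.15
ee_pos: [0.5803, -0.293, 0.0193]
eef_rot: [0.852, 0.524, 0.001, -0.001]
ft_force: [0.3, -0.5, 0.7]
width: 0.0434
```

Run:
```python
from h import *
stt()
plan([([.58,-.2963,.0195],toolR(-27))])
```

```text
t 21.15 p [ 0.5803 -0.293   0.0193] yaw_y -26.8 z [ 0.     0.003 -1.   ] q [-0.15  0.69  0.77  1.62 -0.54  1.05  0.31] F [ 0.3 -0.5  0.7] w 0.0434
[[[-0.003, 0.001, -0.0], [-0.001, -0.002, 0.003]]]
```

Call:
step_arm(
  increments=[
    [[-0.003,0.001,0],[-0.001,-0.002,0.003]],
    [[-0.003,0.001,0],[-0.001,-0.002,0.003]],
    [[-0.003,0.001,0],[-0.001,-0.002,0.003]],
  ],
)

```text
time: 21.45
ee_pos: [0.5802, -0.2965, 0.0201]
eef_rot: [0.853, 0.522, 0.001, 0.0]
ft_force: [-0.1, -0.9, 0.7]
width: 0.044
```

Call:
step_arm(
  increments=[
    [[0,0,0],[0,0,0]],
    [[0,0,0],[0,0,0]],
    [[0,0,0],[0,0,0]],
    [[0,0,0],[0,0,0]],
    [[0,0,0],[0,0,0]],
  ],
  hand=1,
)

```text
time: 21.95
ee_pos: [0.5802, -0.2965, 0.0201]
eef_rot: [0.853, 0.522, 0.0, 0.0]
ft_force: [0.1, -0.8, 0.4]
width: 0.0192
```

Call:
step_arm(
  increments=[
    [[0,0,0],[0,0,0]],
    [[0,0,0],[0,0,0]],
    [[0,0,-0.02],[0,0,0]],
    [[0,0,-0.06],[0,0,0]],
    [[0,0,-0.1],[0,0,0]],
  ],
)

```text
time: 22.45
ee_pos: [0.5795, -0.2963, 0.1207]
eef_rot: [0.853, 0.522, -0.0, -0.0]
ft_force: [0.7, -0.4, 0.1]
width: 0.0192
```

Run:
```python
from h import *
stt()
plan([([.579,-.296,.18],toolR(-25)),([.52,-.10,.18],toolR(-5)),([.450,.0616,.16],toolR(10))],sp=.042)
```

```text
t 22.45 p [ 0.5795 -0.2963  0.1207] yaw_y -27.0 z [-0.001  0.    -1.   ] q [-0.2   0.59  0.85  1.55 -0.46  1.22  0.25] F [ 0.7 -0.4  0.1] w 0.0192
[[[0.0, -0.0, -0.03], [-0.0, -0.0, -0.018]], [[0.0, -0.001, -0.059], [-0.001, -0.0, -0.035]], [[0.03, -0.029, -0.059], [-0.001, -0.0, -0.105]], [[0.059, -0.057, -0.059], [-0.001, -0.0, -0.175]], [[0.089, -0.086, -0.059], [-0.001, -0.0, -0.245]]]
[[[0.036, -0.02, 0.0], [0.0, 0.0, -0.07]], [[0.071, -0.041, 0.0], [0.0, 0.0, -0.14]], [[0.099, -0.062, 0.004], [0.0, 0.0, -0.192]], [[0.128, -0.082, 0.008], [0.0, 0.0, -0.244]], [[0.156, -0.103, 0.012], [0.0, 0.0, -0.297]]]
[[[0.033, -0.012, 0.004], [0.0, 0.0, -0.052]], [[0.066, -0.023, 0.008], [0.0, 0.0, -0.105]]]
```

Call:
step_arm(
  increments=[
    [[0,0,-0.03],[0,0,-0.018]],
    [[0,-0.001,-0.059],[0,0,-0.035]],
    [[0.03,-0.029,-0.059],[0,0,-0.105]],
    [[0.059,-0.057,-0.059],[0,0,-0.175]],
    [[0.089,-0.086,-0.059],[0,0,-0.245]],
  ],
)

```text
time: 22.95
ee_pos: [0.5427, -0.177, 0.1796]
eef_rot: [0.782, 0.623, -0.0, -0.0]
ft_force: [0.5, 0.9, -0.3]
width: 0.0194
```

Call:
step_arm(
  increments=[
    [[0.036,-0.02,0],[0,0,-0.07]],
    [[0.071,-0.041,0],[0,0,-0.14]],
    [[0.099,-0.062,0.004],[0,0,-0.192]],
    [[0.128,-0.082,0.008],[0,0,-0.244]],
    [[0.156,-0.103,0.012],[0,0,-0.297]],
  ],
)

```text
time: 23.45
ee_pos: [0.4763, -0.0006, 0.1676]
eef_rot: [0.68, 0.733, 0.0, -0.0]
ft_force: [1.5, 0.8, -1.1]
width: 0.0191
```

Call:
step_arm(
  increments=[
    [[0.033,-0.012,0.004],[0,0,-0.052]],
    [[0.066,-0.023,0.008],[0,0,-0.105]],
    [[0.066,-0.023,0.008],[0,0,-0.105]],
    [[0.066,-0.023,0.008],[0,0,-0.105]],
  ],
)

```text
time: 23.85
ee_pos: [0.4482, 0.0638, 0.1597]
eef_rot: [0.64, 0.768, 0.0, -0.0]
ft_force: [0.4, -0.7, -0.0]
width: 0.0198
```

Run:
```python
from h import *
s=cam("scene"); crop(s,240,80,440,240,3.7,"s12")
stt()
print([(b,a) for b,a,_ in blobs(s,"green") if 130<b[0]<460 and 100<b[1]<330])
plan([([.4502,.0616,.10],toolR(10))],sp=.042)
```

```text
t 23.9 p [0.4486 0.0629 0.1598] yaw_y 10.3 z [ 0.     0.001 -1.   ] q [-0.91 -0.04  0.67  2.01  0.02  1.16 -0.07] F [-0.7  0.2  0.2] w 0.0191
[([333, 148, 30, 20], 311), ([330, 176, 30, 42], 1044), ([415, 233, 106, 13], 867)]
[[[-0.001, 0.001, 0.03], [0.0, -0.0, 0.002]], [[-0.002, 0.001, 0.06], [0.0, -0.001, 0.004]]]
```

View pics/s12.png

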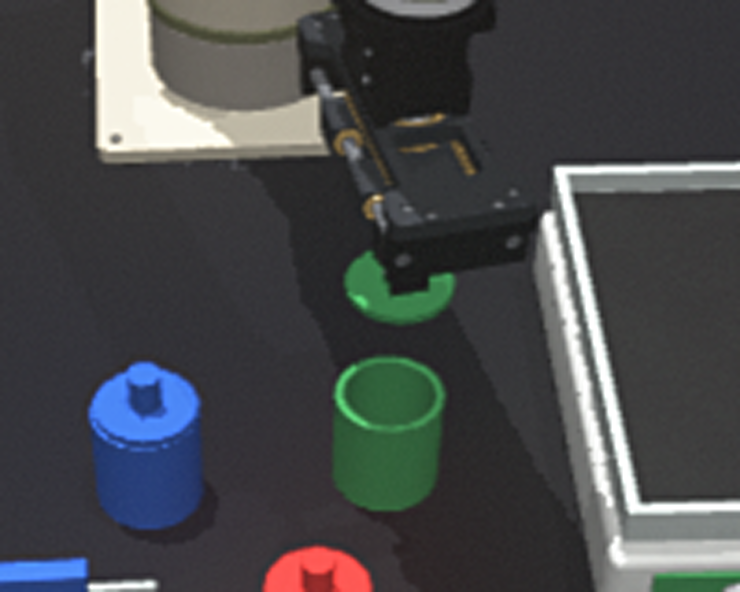

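The green lid is held level above its jar. I'll lower it.

Call:
step_arm(
  increments=[
    [[-0.001,0.001,0.03],[0,0,0]],
    [[-0.0015,0.0015,0.05],[0,0,0]],
    [[-0.0015,0.0015,0.06],[0,0,0]],
    [[-0.0015,0.0015,0.06],[0,0,0]],
  ],
)

```text
time: 24.3
ee_pos: [0.45, 0.0607, 0.099]
eef_rot: [0.642, 0.767, -0.001, -0.0]
ft_force: [-0.1, -1.1, 0.6]
width: 0.0194
```

Run:
```python
from h import *
stt()
plan([([.4502,.0616,.081],toolR(10))],sp=.005)
```

```text
t 24.3 p [0.45   0.0607 0.099 ] yaw_y 10.1 z [-0.002 -0.001 -1.   ] q [-0.9   0.06  0.69  2.07 -0.05  1.02 -0.01] F [-0.1 -1.1  0.6] w 0.0194
[[[0.0, 0.0, 0.005], [-0.0, 0.0, 0.001]], [[0.0, 0.0, 0.009], [-0.001, 0.0, 0.001]], [[0.001, 0.0, 0.014], [-0.001, 0.0, 0.002]], [[0.001, 0.0, 0.018], [-0.002, 0.0, 0.003]]]
```

Call:
step_arm(
  increments=[
    [[0,0,0.005],[0,0,0]],
    [[0.001,0,0.01],[0,0,0]],
    [[0.001,0,0.015],[0,0,0]],
    [[0.001,0,0.0185],[0,0,0]],
    [[0.001,0,0.0185],[0,0,0]],
  ],
)

```text
time: 24.8
ee_pos: [0.45, 0.0617, 0.0807]
eef_rot: [0.642, 0.767, -0.001, -0.0]
ft_force: [-0.9, 0.4, 3.3]
width: 0.0193
```

Run:
```python
from h import *
stt()
```

```text
t 24.8 p [0.45   0.0617 0.0807] yaw_y 10.2 z [-0.001 -0.    -1.   ] q [-0.89  0.1   0.69  2.09 -0.07  0.98  0.02] F [-0.9  0.4  3.3] w 0.0193
```

Contact, seated. I'll open fully, then go straight down around the jar body, since the jaws clear the 66 mm jar.

Call:
step_arm(
  increments=[
    [[0,0,0],[0,0,0]],
    [[0,0,0],[0,0,0]],
    [[0,0,0],[0,0,0]],
    [[0,0,0],[0,0,0]],
    [[0,0,0],[0,0,0]],
  ],
  hand=-1,
)

```text
time: 25.3
ee_pos: [0.45, 0.0617, 0.0807]
eef_rot: [0.642, 0.767, -0.001, -0.0]
ft_force: [-0.5, -0.4, -0.5]
width: 0.0513
```

Call:
step_arm(
  increments=[
    [[0,0,-0.01],[0,0,0]],
    [[0,0,-0.03],[0,0,0]],
    [[0,0,-0.05],[0,0,0]],
    [[0,0,-0.05],[0,0,0]],
    [[0,0,-0.05],[0,0,0]],
  ],
)

```text
time: 25.8
ee_pos: [0.4503, 0.0619, 0.1311]
eef_rot: [0.642, 0.767, 0.0, -0.0]
ft_force: [-0.7, 0.3, -0.0]
width: 0.0851
```

Run:
```python
from h import *
s=cam("scene"); crop(s,240,80,440,240,3.7,"s13")
stt()
print([(b,a) for b,a,_ in blobs(s,"green") if 130<b[0]<460 and 100<b[1]<330])
print(bb(s,np.r_[ring(.4502,.0616,0,.033),ring(.4502,.0616,.07,.033),ring(.4502,.0616,.1,.01)]))
plan([([.4502,.0616,.042],toolR(10))],sp=.03)
```

```text
t 25.85 p [0.4499 0.0618 0.1306] yaw_y 10.2 z [-0.002 -0.    -1.   ] q [-0.91  0.01  0.69  2.04 -0.01  1.1  -0.04] F [-0.3 -0.1  0.3] w 0.0859
[([330, 173, 30, 45], 1057), ([415, 233, 106, 13], 864)]
[329.23619935 171.88126597 359.6797757  217.47383164]
[[[-0.0, 0.0, 0.03], [-0.001, -0.0, 0.001]], [[-0.0, 0.0, 0.059], [-0.001, -0.0, 0.002]], [[-0.0, 0.0, 0.089], [-0.002, -0.0, 0.003]]]
```

View pics/s13.png

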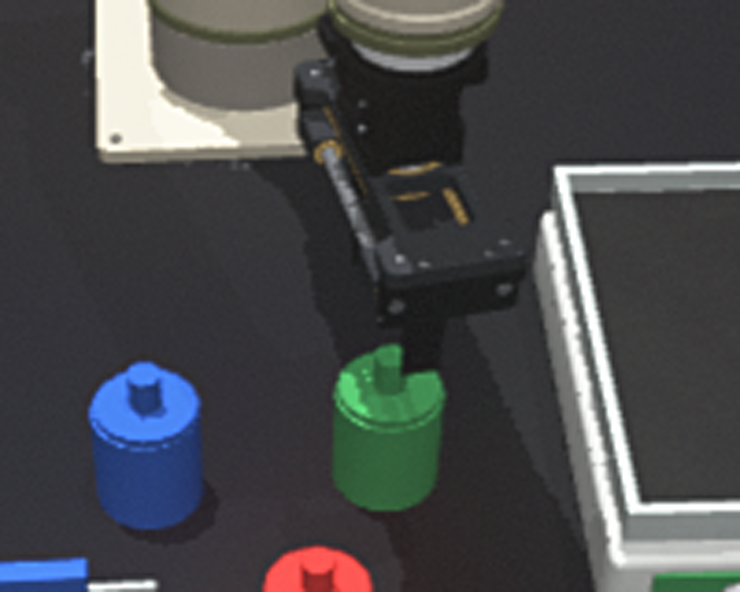

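The green lid is seated level (crop px 388,390). I'll descend around the jar.

Call:
step_arm(
  increments=[
    [[0,0,0.03],[0,0,0]],
    [[0,0,0.05],[0,0,0]],
    [[0,0,0.07],[-0.002,0,0]],
    [[0,0,0.085],[-0.002,0,0]],
    [[0,0,0.089],[-0.002,0,0]],
  ],
)

```text
time: 26.35
ee_pos: [0.4481, 0.0611, 0.0396]
eef_rot: [0.642, 0.767, -0.002, -0.001]
ft_force: [-1.5, -0.0, -0.1]
width: 0.0868
```

Call:
step_arm(
  increments=[
    [[0,0,0],[0,0,0]],
    [[0,0,0],[0,0,0]],
    [[0,0,0],[0,0,0]],
    [[0,0,0],[0,0,0]],
    [[0,0,0],[0,0,0]],
  ],
  hand=1,
  grip_force=30,
)

```text
time: 26.85
ee_pos: [0.4488, 0.0613, 0.0402]
eef_rot: [0.642, 0.767, -0.001, -0.0]
ft_force: [0.1, 0.3, 3.8]
width: 0.0657
```

Run:
```python
from h import *
stt()
```

```text
t 26.85 p [0.4488 0.0613 0.0402] yaw_y 10.2 z [-0.002 -0.001 -1.   ] q [-0.87  0.18  0.69  2.12 -0.14  0.89  0.07] F [0.1 0.3 3.8] w 0.0657
```

Run:
```python
from h import *
plan([([.449,.0613,.18],toolR(10)),([.497,.306,.18],toolR(30))],sp=.032,an=5)
```

```text
[[[-0.0, -0.0, -0.028], [-0.0, 0.0, 0.001]], [[-0.0, -0.0, -0.056], [-0.001, 0.0, 0.001]], [[-0.0, -0.0, -0.084], [-0.001, 0.001, 0.002]], [[-0.0, -0.0, -0.112], [-0.001, 0.001, 0.002]], [[-0.0, -0.0, -0.14], [-0.002, 0.001, 0.003]]]
[[[0.029, 0.011, 0.0], [0.0, -0.0, -0.044]], [[0.058, 0.022, 0.0], [0.0, -0.0, -0.087]], [[0.087, 0.034, 0.0], [0.0, -0.0, -0.131]], [[0.116, 0.045, 0.0], [0.0, -0.0, -0.175]], [[0.145, 0.056, 0.0], [0.0, -0.0, -0.218]]]
[[[0.026, 0.017, 0.0], [0.0, 0.0, -0.044]], [[0.052, 0.034, 0.0], [0.0, 0.0, -0.087]], [[0.078, 0.052, 0.0], [0.0, 0.0, -0.131]]]
```

Call:
step_arm(
  increments=[
    [[0,0,-0.015],[0,0,0]],
    [[0,0,-0.04],[0,0,0]],
    [[0,0,-0.075],[0,0,0]],
    [[0,0,-0.11],[0,0,0]],
    [[0,0,-0.14],[-0.002,0,0]],
  ],
)

```text
time: 27.35
ee_pos: [0.4488, 0.0613, 0.1818]
eef_rot: [0.642, 0.767, 0.0, 0.0]
ft_force: [0.8, -0.5, -2.2]
width: 0.0659
```

Call:
step_arm(
  increments=[
    [[0.02,0.008,0],[0,0,-0.03]],
    [[0.05,0.019,0],[0,0,-0.075]],
    [[0.08,0.031,0],[0,0,-0.12]],
    [[0.112,0.043,0],[0,0,-0.17]],
    [[0.145,0.056,0],[0,0,-0.218]],
  ],
)

```text
time: 27.85
ee_pos: [0.4779, 0.2157, 0.1807]
eef_rot: [0.553, 0.833, -0.001, -0.0]
ft_force: [0.7, 0.3, -1.2]
width: 0.0658
```

Call:
step_arm(
  increments=[
    [[0.026,0.017,0],[0,0,-0.044]],
    [[0.052,0.034,0],[0,0,-0.087]],
    [[0.07,0.046,0],[0,0,-0.12]],
    [[0.078,0.052,0],[0,0,-0.131]],
    [[0.078,0.052,0],[0,0,-0.131]],
  ],
)

```text
time: 28.35
ee_pos: [0.495, 0.3087, 0.1794]
eef_rot: [0.497, 0.868, -0.001, -0.0]
ft_force: [-0.3, -1.2, -2.1]
width: 0.0658
```

Run:
```python
from h import *
stt()
s=cam("scene"); crop(s,300,80,540,260,3.3,"s14")
plan([([.497,.306,.135],toolR(30))],sp=.032,an=5)
```

```text
t 28.35 p [0.495  0.3087 0.1794] yaw_y 30.4 z [-0.002 -0.002 -1.   ] q [-1.08  0.29  0.53  1.66 -0.15  1.24  0.02] F [-0.3 -1.2 -2.1] w 0.0658
[[[-0.001, 0.0, 0.022], [-0.001, 0.001, 0.002]], [[-0.002, 0.001, 0.045], [-0.002, 0.001, 0.005]]]
```

View pics/s14.png

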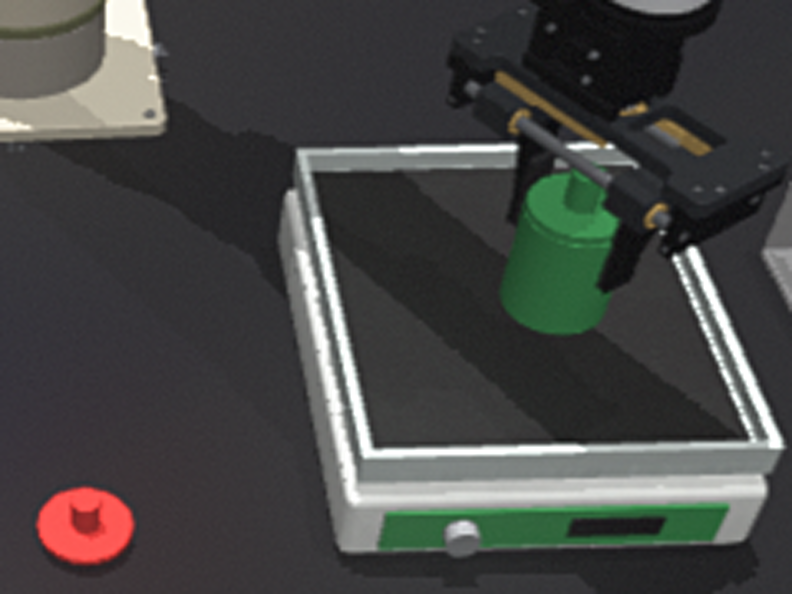

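The closed green jar is held upright over the tray, lid on. I'll lower it in steps until it touches.

Call:
step_arm(
  increments=[
    [[-0.001,0,0.02],[0,0,0]],
    [[-0.002,0.001,0.04],[-0.002,0.001,0]],
    [[-0.002,0.001,0.05],[-0.002,0.001,0]],
    [[-0.002,0.001,0.05],[-0.002,0.001,0]],
  ],
)

```text
time: 28.8
ee_pos: [0.4965, 0.3043, 0.1286]
eef_rot: [0.499, 0.867, -0.001, -0.0]
ft_force: [-0.2, 0.3, -1.9]
width: 0.0659
```

Call:
step_arm(
  increments=[
    [[0,0,0.002],[0,0,0]],
    [[0,0,0.003],[0,0,0]],
    [[0,0,0.004],[0,0,0]],
  ],
)

```text
time: 29.1
ee_pos: [0.4968, 0.3045, 0.1253]
eef_rot: [0.499, 0.867, -0.001, -0.0]
ft_force: [0.5, 1.0, 3.2]
width: 0.0662
```

Call:
step_arm(
  increments=[
    [[0,0,0],[0,0,0]],
    [[0,0,0],[0,0,0]],
    [[0,0,0],[0,0,0]],
    [[0,0,0],[0,0,0]],
    [[0,0,0],[0,0,0]],
  ],
  hand=-1,
)

```text
time: 29.6
ee_pos: [0.4968, 0.3045, 0.1254]
eef_rot: [0.499, 0.867, -0.001, -0.0]
ft_force: [0.2, -0.5, 0.7]
width: 0.0863
```

Call:
step_arm(
  increments=[
    [[0,0,-0.015],[0,0,0]],
    [[0,0,-0.05],[0,0,0]],
    [[0,0,-0.09],[0,0,0]],
    [[0,0,-0.1],[0,0,0]],
  ],
)

```text
time: 30.0
ee_pos: [0.4988, 0.3053, 0.231]
eef_rot: [0.499, 0.867, 0.002, 0.001]
ft_force: [-0.3, -0.6, -0.5]
width: 0.0871
```

Run:
```python
from h import *
stt()
s=cam("scene"); crop(s,300,80,540,260,3.3,"s15")
b=[b for b,a,_ in blobs(s,"green") if 400<b[0]<540 and b[1]<232]; print(b)
b=[b for b,a,_ in blobs(s,"blue") if 250<b[0]<300 and b[1]>150]; print(b)
plan([([.456,-.086,.20],toolR(0))],sp=.042)
```

```text
t 30.0 p [0.4988 0.3053 0.231 ] yaw_y 30.1 z [ 0.004  0.003 -1.   ] q [-1.08  0.25  0.55  1.59 -0.13  1.33  0.01] F [-0.3 -0.6 -0.5] w 0.0871
[[445, 152, 39, 49]]
[[264, 177, 31, 46]]
[[[-0.032, -0.023, 0.003], [0.0, -0.0, 0.053]], [[-0.063, -0.047, 0.006], [0.001, -0.0, 0.105]], [[-0.095, -0.07, 0.009], [0.001, -0.001, 0.158]], [[-0.127, -0.093, 0.012], [0.002, -0.001, 0.21]], [[-0.159, -0.117, 0.015], [0.002, -0.001, 0.263]]]
[[[-0.037, -0.014, 0.003], [0.0, -0.0, 0.053]], [[-0.073, -0.029, 0.006], [0.001, -0.0, 0.105]], [[-0.11, -0.043, 0.009], [0.001, -0.001, 0.158]], [[-0.147, -0.057, 0.012], [0.002, -0.001, 0.21]], [[-0.183, -0.072, 0.015], [0.002, -0.001, 0.263]]]
```

View pics/s15.png

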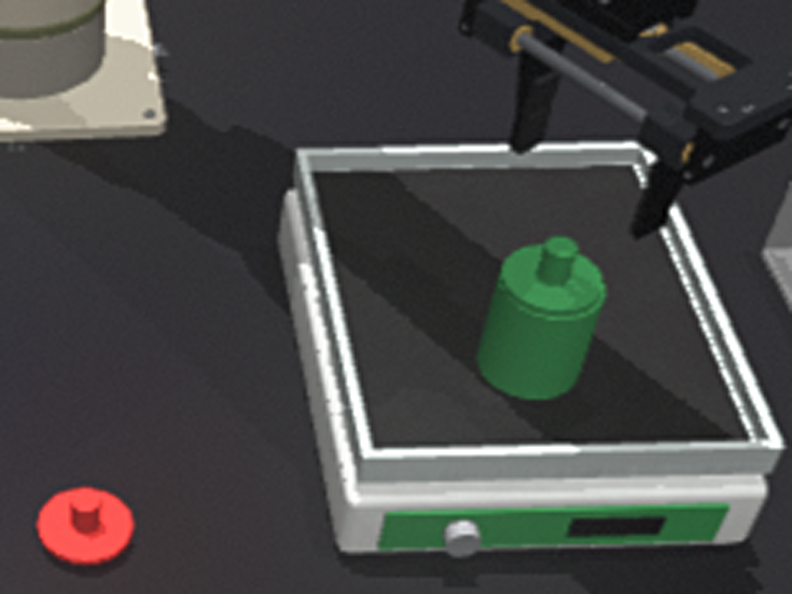

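The green jar stands upright on the mat with its lid level. Next the blue jar.

Call:
step_arm(
  increments=[
    [[-0.032,-0.023,0.003],[0,0,0.053]],
    [[-0.063,-0.047,0.006],[0,0,0.105]],
    [[-0.095,-0.07,0.009],[0,0,0.158]],
    [[-0.127,-0.093,0.012],[0.002,0,0.21]],
    [[-0.159,-0.117,0.015],[0.002,0,0.263]],
  ],
)

```text
time: 30.55
ee_pos: [0.4767, 0.1076, 0.2142]
eef_rot: [0.609, 0.793, 0.001, -0.0]
ft_force: [0.3, -0.1, 0.4]
width: 0.087
```

Call:
step_arm(
  increments=[
    [[-0.037,-0.014,0.003],[0,0,0.053]],
    [[-0.073,-0.029,0.006],[0,0,0.105]],
    [[-0.11,-0.043,0.009],[0,0,0.158]],
    [[-0.147,-0.057,0.012],[0.002,0,0.21]],
    [[-0.183,-0.072,0.015],[0.002,0,0.263]],
  ],
)

```text
time: 31.05
ee_pos: [0.4537, -0.0893, 0.1984]
eef_rot: [0.708, 0.706, 0.0, -0.001]
ft_force: [0.8, 0.6, -0.4]
width: 0.0871
```

Run:
```python
from h import *
s=cam("scene");stt()
b=[b for b,a,_ in blobs(s,"blue") if 250<b[0]<300 and b[1]>150]; print(b)
plan([([.456,-.0858,.12],toolR(0))],sp=.042)
```

```text
t 31.1 p [ 0.4523 -0.0958  0.1981] yaw_y -0.8 z [-0.002  0.001 -1.   ] q [-0.78 -0.08  0.87  1.94  0.06  1.25  0.06] F [-1.7 -6.2  0.2] w 0.087
[[264, 178, 31, 45]]
[[[0.005, 0.002, 0.039], [-0.001, -0.001, -0.007]], [[0.01, 0.004, 0.078], [-0.002, -0.001, -0.014]]]
```

Call:
step_arm(
  increments=[
    [[0.007,0.003,0.01],[0,0,-0.014]],
    [[0.01,0.004,0.03],[0,0,-0.014]],
    [[0.01,0.004,0.055],[0,0,-0.014]],
    [[0.01,0.004,0.06],[-0.002,0,-0.014]],
    [[0.01,0.004,0.06],[-0.002,0,-0.014]],
  ],
)

```text
time: 31.6
ee_pos: [0.4557, -0.0852, 0.1374]
eef_rot: [0.707, 0.707, -0.001, -0.001]
ft_force: [-0.7, -0.8, 0.0]
width: 0.0871
```

Run:
```python
from h import *
stt()
plan([([.456,-.0858,.041],toolR(0))],sp=.03)
```

```text
t 31.6 p [ 0.4557 -0.0852  0.1374] yaw_y 0.1 z [-0.002  0.    -1.   ] q [-0.78  0.03  0.89  2.02 -0.02  1.11  0.12] F [-0.7 -0.8  0. ] w 0.0871
[[[-0.0, 0.0, 0.024], [-0.0, -0.0, 0.0]], [[-0.0, 0.0, 0.048], [-0.001, -0.0, 0.0]], [[-0.0, 0.0, 0.072], [-0.001, -0.0, 0.001]], [[-0.001, 0.0, 0.096], [-0.002, -0.0, 0.001]]]
```

Call:
step_arm(
  increments=[
    [[0,0,0.025],[0,0,0]],
    [[0,0,0.05],[0,0,0]],
    [[0,0,0.075],[-0.002,0,0]],
    [[0,0,0.092],[-0.002,0,0]],
    [[0,0,0.096],[-0.002,0,0]],
  ],
)

```text
time: 32.1
ee_pos: [0.4551, -0.0847, 0.0407]
eef_rot: [0.706, 0.708, -0.001, -0.001]
ft_force: [0.5, -0.3, 0.9]
width: 0.087
```

Call:
step_arm(
  increments=[
    [[0,0,0],[0,0,0]],
    [[0,0,0],[0,0,0]],
    [[0,0,0],[0,0,0]],
    [[0,0,0],[0,0,0]],
    [[0,0,0],[0,0,0]],
  ],
  hand=1,
  grip_force=30,
)

```text
time: 32.6
ee_pos: [0.4557, -0.0846, 0.0415]
eef_rot: [0.706, 0.708, 0.0, -0.0]
ft_force: [-0.6, 0.9, 6.7]
width: 0.0664
```

Run:
```python
from h import *
stt()
plan([([.456,-.0858,.18],toolR(0)),([.45,.06,.185],toolR(10)),([.368,.312,.185],toolR(40))],sp=.034,an=5)
```

```text
t 32.6 p [ 0.4557 -0.0846  0.0415] yaw_y 0.1 z [-0.     0.001 -1.   ] q [-0.7   0.23  0.87  2.1  -0.23  0.9   0.3 ] F [-0.6  0.9  6.7] w 0.0664
[[[-0.0, 0.0, -0.028], [-0.0, -0.0, 0.0]], [[-0.0, 0.0, -0.055], [-0.0, -0.0, 0.001]], [[-0.001, 0.0, -0.083], [-0.0, -0.0, 0.001]], [[-0.001, 0.0, -0.111], [-0.0, -0.001, 0.001]], [[-0.001, 0.0, -0.138], [-0.0, -0.001, 0.002]]]
[[[0.029, -0.001, -0.001], [-0.0, -0.0, -0.035]], [[0.058, -0.002, -0.002], [-0.0, -0.0, -0.07]], [[0.087, -0.004, -0.003], [-0.0, -0.0, -0.105]], [[0.117, -0.005, -0.004], [-0.0, -0.0, -0.14]], [[0.146, -0.006, -0.005], [-0.0, -0.0, -0.175]]]
[[[0.033, -0.005, 0.0], [0.0, 0.0, -0.065]], [[0.066, -0.009, 0.0], [0.0, 0.0, -0.131]], [[0.098, -0.014, 0.0], [0.0, 0.0, -0.196]], [[0.131, -0.018, 0.0], [0.0, 0.0, -0.262]], [[0.164, -0.023, 0.0], [0.0, 0.0, -0.327]]]
[[[0.033, 0.006, 0.0], [0.0, 0.0, -0.065]], [[0.065, 0.012, 0.0], [0.0, 0.0, -0.131]], [[0.098, 0.018, 0.0], [0.0, 0.0, -0.196]]]
```

Call:
step_arm(
  increments=[
    [[0,0,-0.015],[0,0,0]],
    [[0,0,-0.04],[0,0,0]],
    [[0,0,-0.075],[0,0,0]],
    [[0,0,-0.11],[0,0,0]],
    [[0,0,-0.14],[0,0,0]],
  ],
)

```text
time: 33.1
ee_pos: [0.4557, -0.0849, 0.1833]
eef_rot: [0.707, 0.708, 0.001, -0.0]
ft_force: [0.9, 0.3, -2.7]
width: 0.066
```

Call:
step_arm(
  increments=[
    [[0.02,0,-0.001],[0,0,-0.025]],
    [[0.05,-0.002,-0.002],[0,0,-0.06]],
    [[0.082,-0.004,-0.003],[0,0,-0.1]],
    [[0.115,-0.005,-0.004],[0,0,-0.14]],
    [[0.146,-0.006,-0.005],[0,0,-0.175]],
  ],
)

```text
time: 33.6
ee_pos: [0.4486, 0.063, 0.1879]
eef_rot: [0.641, 0.767, 0.001, -0.001]
ft_force: [0.8, 0.3, -1.9]
width: 0.0662
```

Call:
step_arm(
  increments=[
    [[0.033,-0.005,0],[0,0,-0.065]],
    [[0.066,-0.009,0],[0,0,-0.131]],
    [[0.098,-0.014,0],[0,0,-0.196]],
    [[0.131,-0.018,0],[0,0,-0.262]],
    [[0.164,-0.023,0],[0,0,-0.327]],
  ],
)

```text
time: 34.1
ee_pos: [0.3954, 0.2217, 0.1875]
eef_rot: [0.506, 0.862, 0.0, -0.001]
ft_force: [1.3, 0.1, -1.9]
width: 0.0664
```

Call:
step_arm(
  increments=[
    [[0.033,0.006,0],[0,0,-0.065]],
    [[0.065,0.012,0],[0,0,-0.131]],
    [[0.088,0.016,0],[0,0,-0.18]],
    [[0.098,0.018,0],[0,0,-0.196]],
    [[0.098,0.018,0],[0,0,-0.196]],
  ],
)

```text
time: 34.6
ee_pos: [0.3628, 0.3166, 0.1873]
eef_rot: [0.419, 0.908, -0.0, -0.001]
ft_force: [-0.2, -0.5, -3.0]
width: 0.0664
```

Run:
```python
from h import *
stt()
s=cam("scene"); crop(s,300,60,540,240,3.3,"s16")
plan([([.368,.310,.132],toolR(40))],sp=.032,an=5)
```

```text
t 34.6 p [0.3628 0.3166 0.1873] yaw_y 40.5 z [-0.002  0.001 -1.   ] q [-1.25  0.03  0.45  1.9  -0.01  1.22 -0.09] F [-0.2 -0.5 -3. ] w 0.0664
[[[-0.004, -0.0, 0.028], [-0.0, -0.001, 0.003]], [[-0.007, -0.0, 0.055], [-0.001, -0.001, 0.006]]]
```

View pics/s16.png

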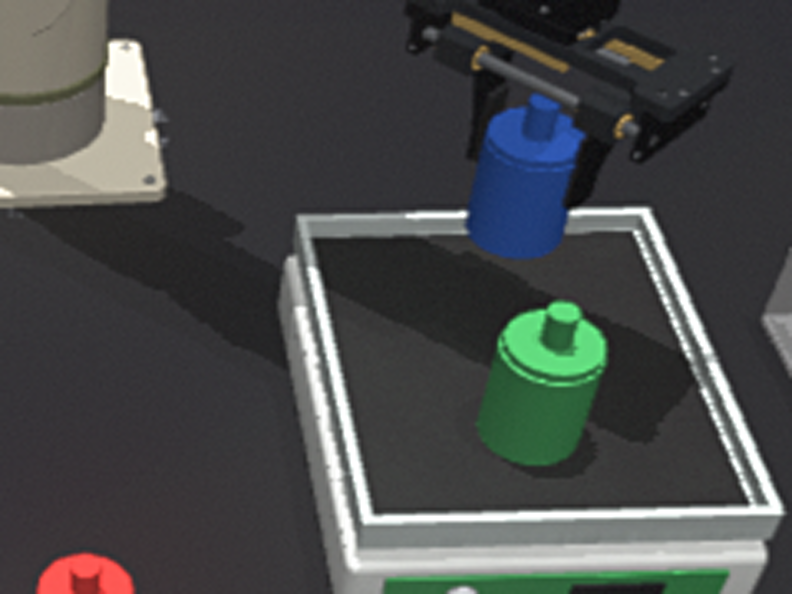

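The blue jar is held level over the near half of the tray, clear of the green one. I'll lower it.

Call:
step_arm(
  increments=[
    [[-0.004,0,0.02],[0,0,0]],
    [[-0.007,0,0.04],[0,0,0.006]],
    [[-0.007,0,0.055],[0,0,0.006]],
    [[-0.007,0,0.057],[0,0,0.006]],
    [[-0.007,0,0.057],[0,0,0.006]],
  ],
)

```text
time: 35.15
ee_pos: [0.3685, 0.309, 0.1306]
eef_rot: [0.423, 0.906, -0.0, -0.001]
ft_force: [0.8, -0.2, -2.2]
width: 0.0657
```

Call:
step_arm(
  increments=[
    [[0,0,0.002],[0,0,0]],
    [[0,0,0.003],[0,0,0]],
    [[0,0,0.004],[0,0,0]],
  ],
)

```text
time: 35.45
ee_pos: [0.3687, 0.3091, 0.127]
eef_rot: [0.424, 0.906, 0.0, -0.001]
ft_force: [-0.8, -0.5, -1.8]
width: 0.0659
```

Call:
step_arm(
  increments=[
    [[0,0,0.001],[0,0,0]],
    [[0,0,0.0015],[0,0,0]],
    [[0,0,0.0015],[0,0,0]],
  ],
)

```text
time: 35.75
ee_pos: [0.3688, 0.3092, 0.1265]
eef_rot: [0.424, 0.906, 0.0, -0.001]
ft_force: [-4.3, -4.1, 10.4]
width: 0.0658
```

Call:
step_arm(
  increments=[
    [[0,0,0],[0,0,0]],
    [[0,0,0],[0,0,0]],
    [[0,0,0],[0,0,0]],
    [[0,0,0],[0,0,0]],
    [[0,0,0],[0,0,0]],
  ],
  hand=-1,
)

```text
time: 36.25
ee_pos: [0.3688, 0.3093, 0.1265]
eef_rot: [0.424, 0.906, 0.0, -0.001]
ft_force: [-0.4, -0.3, -0.7]
width: 0.0861
```

Call:
step_arm(
  increments=[
    [[0,0,-0.015],[0,0,0]],
    [[0,0,-0.05],[0,0,0]],
    [[0,0,-0.09],[0,0,0]],
    [[0,0,-0.13],[0,0,0]],
    [[0,0,-0.14],[0,0,0]],
  ],
)

```text
time: 36.75
ee_pos: [0.3702, 0.3101, 0.2707]
eef_rot: [0.424, 0.906, 0.003, -0.0]
ft_force: [0.0, -0.2, -0.5]
width: 0.0871
```

Run:
```python
from h import *
stt()
plan([([.48,.10,.27],toolR(20))],sp=.042)
```

```text
t 36.75 p [0.3702 0.3101 0.2707] yaw_y 39.9 z [ 0.002  0.006 -1.   ] q [-1.25 -0.03  0.45  1.77  0.01  1.39 -0.1 ] F [ 0.  -0.2 -0.5] w 0.0871
[[[-0.039, -0.008, -0.0], [0.001, -0.001, 0.058]], [[-0.077, -0.017, -0.0], [0.002, -0.001, 0.116]], [[-0.116, -0.025, -0.0], [0.002, -0.002, 0.173]], [[-0.154, -0.034, -0.0], [0.003, -0.003, 0.231]], [[-0.193, -0.042, -0.0], [0.004, -0.003, 0.289]]]
[[[-0.039, 0.003, 0.0], [0.001, -0.001, 0.058]]]
```

Now I'll move away so both cameras see the tray.

Call:
step_arm(
  increments=[
    [[-0.039,-0.008,0],[0,0,0.058]],
    [[-0.077,-0.017,0],[0,0,0.116]],
    [[-0.116,-0.025,0],[0,0,0.173]],
    [[-0.154,-0.034,0],[0,0,0.231]],
    [[-0.193,-0.042,0],[0,0,0.289]],
  ],
)

```text
time: 37.25
ee_pos: [0.462, 0.1336, 0.2695]
eef_rot: [0.551, 0.835, 0.003, -0.001]
ft_force: [0.1, 0.6, -0.5]
width: 0.0871
```

Call:
step_arm(
  increments=[
    [[-0.04,0,0],[0,0,0.06]],
    [[-0.08,0,0],[0,0,0.12]],
    [[-0.1,0,0],[0,0,0.15]],
    [[-0.1,0,0],[0,0,0.15]],
  ],
)

```text
time: 37.65
ee_pos: [0.5019, 0.0388, 0.2687]
eef_rot: [0.614, 0.79, 0.003, -0.001]
ft_force: [0.7, 1.0, 0.4]
width: 0.0871
```

Run:
```python
from h import *
np.set_printoptions(precision=4,suppress=True)
stt()
s=cam("scene"); t=cam("top"); crop(s,300,60,540,240,3.3,"s17"); cv2.imwrite("pics/t17.png",t["pixels"]);cv2.imwrite("pics/s17f.png",s["pixels"]); crop(t,110,230,260,390,4,"t17tray")
z0=.085
def pts(x,y): return np.r_[ring(x,y,z0,.033),ring(x,y,z0+.07,.033),ring(x,y,z0+.1,.01)]
for k in("blue","green"):
    bs=max([(a,b) for b,a,_ in blobs(s,k) if 400<b[0]<540 and 80<b[1]<228])[1]
    bt=max([(a,b) for b,a,_ in blobs(t,k) if 110<b[0]<260 and 240<b[1]<390 ])[1]
    for c,b in((s,bs),(t,bt)):
        f=lambda p:bb(c,pts(*p))-[b[0]-.5,b[1]-.5,b[0]+b[2]-.5,b[1]+b[3]-.5]
        o=least_squares(f,[.43,.31]); d=o.x-[.432,.308]; a=np.radians(-1.7)
        print(k,b,o.x,o.fun,"tray xy",[d[0]*np.cos(a)+d[1]*np.sin(a),-d[0]*np.sin(a)+d[1]*np.cos(a)])
```

```text
t 37.65 p [0.5019 0.0388 0.2687] yaw_y 14.3 z [ 0.002  0.005 -1.   ] q [-0.94  0.01  0.8   1.74 -0.01  1.39  0.11] F [0.7 1.  0.4] w 0.0871
blue [433, 113, 36, 49] [0.3701 0.3081] [ 0.0187  0.4    -0.0176 -0.3767] tray xy [np.float64(-0.06188511503184919), np.float64(-0.001786477689721115)]
blue [157, 322, 36, 32] [0.3702 0.3077] [-0.321  -0.3     0.3402  0.2788] tray xy [np.float64(-0.06177014015849749), np.float64(-0.0021523684867360794)]
green [445, 151, 39, 50] [0.4977 0.3052] [-0.2986 -0.1477  0.2815  0.1194] tray xy [np.float64(0.0657366238098932), np.float64(-0.0008868589408416658)]
green [160, 271, 29, 28] [0.4967 0.3126] [-3.6194 -0.5154  3.8377  0.4663] tray xy [np.float64(0.06449037642811128), np.float64(0.00655489308139369)]
```

View pics/s17f.png

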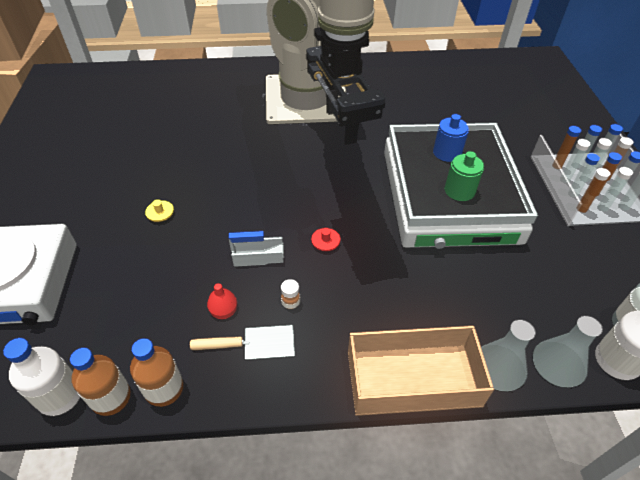

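View pics/t17tray.png

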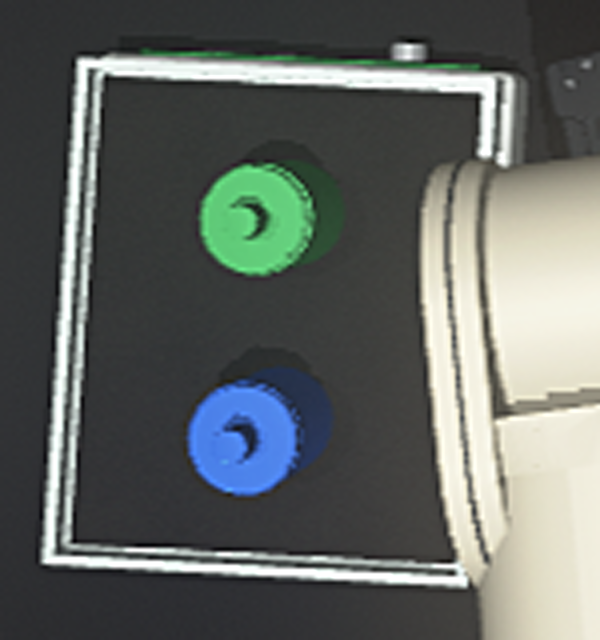

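View pics/s17.png

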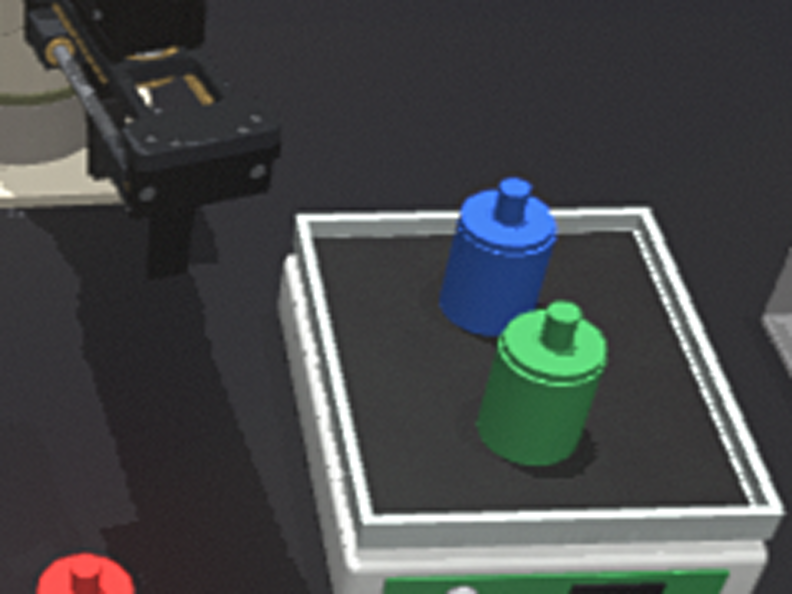

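View pics/t17.png

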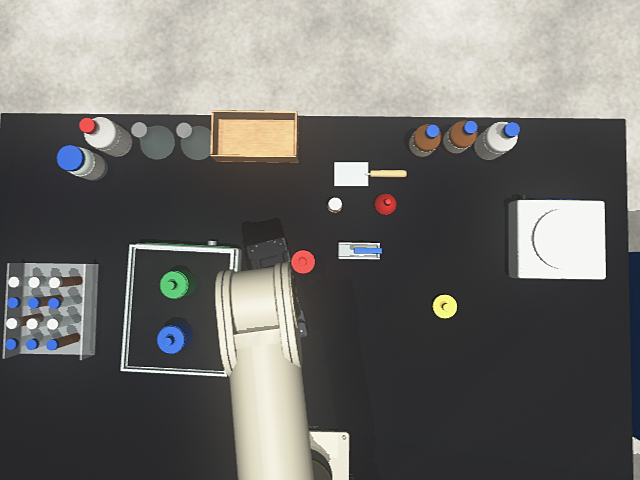

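Both closed jars stand upright on the mat, and the scoop is level and empty at top px (359,251). The bystanders are unmoved and nothing has been knocked aside. I'll hand in.

Run:
```python
from h import *
r.close_job(); stt()
```

```text
the job is handed in; nothing more can be done
the job is handed in; nothing more can be done
```

The job is handed in: both jars are closed with their own lids and standing on the shaker mat, and the simulator gave no verdict. The whole run took about 38 s of the 210 s allowed.

- **Balls and scoop:** I tipped the scoop about 72° over the blue jar. Five balls could be seen in the jar afterwards and none on the bench. The empty scoop is level at its old place.
- **Jars and lids:** Only the blue and green jars were present, so the red and yellow lids are spare and were left alone. I put each lid on at the bench, then carried the closed jar to the tray.
- **Jar positions:** From the mat's centre the blue jar is at about (-62, -2) mm and the green at about (+66, -1) mm. Both are upright with lids that look fully on and level.
- **Bystanders:** The vial, bulb and spatula look unmoved in the last pictures, and the gripper is open and clear of everything.

- **Checks that disagreed:** The top-camera fit for the green jar was poor, with errors up to 3.8 pixels. It put the jar 7 mm away in y, because its shadowed wall was left out of the outline. I relied on the scene-camera fit and the tool pose at release, which agree within about 1 mm. Either position is well inside the limits.
- **A slip on the way:** My first grip on the scoop lifted before the fingers had closed. I reopened and gripped again before going on.

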